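# Free the stuck hinge block of a cake turntable

## Task

The tilting cake turntable's base is being stripped for washing: draw the black-knobbed retaining pin out of its fork and lay it in the two-notched rest on the base's side, and let it go there. The hinge block is stuck tight in the fork, so grip its square tang and rock it to and fro (the way the fork lets it swing) again and again, easing it upwards until it frees; do not lift, tip or drag the base, and leave the things around it alone. Finish holding the block in the gripper, upright, still and just clear above the fork: do not put it down.

Things in the scene. Friction and masses are not known exactly. Their poses are not given: they have to be found in the camera images.
- base: Loose dark grey cast base, 3.6 kg, standing on the table by its weight alone. Origin: centre of its underside, z up. Round foot 190 mm across, 16 mm high, with a 140 mm step to 22 mm. On it an upright fork: two cheeks, each 40 mm wide (x), 10 mm thick, 22 to 74 mm high, at y = -24..-14 and 14..24 mm; open towards +x and -x. Beside it, at +x, the pin rest (see notch).
- fork_top (a point): Centre of the fork between the cheek tops, 74 mm above the table; axes as the base's.
- bore (a point): Centre of the 9.5 mm square cross bore, which runs along base y through both cheeks; 56.5 mm above the table.
- pads (a point): Midway between two white 12 x 12 mm pads low in the fork, 32 mm above the table, that clamp the block's foot (one sprung, 45 N). A straight pull needs 48 to 62 N and lifts the base (35 N) instead. The block can swing about this point about base y, top to +x and -x, 0.2 rad each way; as it swings it slides up easily, about 1.5 mm a swing. It is free of the pads once raised 16 mm.
- notch (a point): Where the pin's origin lies when parked: at (58, 21, 50) mm in the base's frame, pin along base y, knob towards +y; up to 12 mm off along the pin is fine. The rest is two lugs, 26 mm wide (x), 8 mm thick, 60 mm high, at base x = 58, y = -8 and y = 50 mm, each with an open-topped notch 12 mm wide, floor 46 mm up.
- block: Bare aluminium hinge block, 220 g, upright in the fork. Origin: centre of its underside, 22 mm above the table when seated, axes as the base's. 90 mm tall, 24 mm thick (y). Foot 22 mm wide (x) to 29 mm up; 30 mm wide to 54 mm up, with an 11 x 13 mm hole along y for the pin; then a square tang 24 mm (x) x 22 mm (y) up to 90 mm, standing above the fork.
- tang (a point): Point in the tang to grip, 82 mm above the block's underside, 8 mm below its top. Pinch firmly (50 N) from above along the block's x, so that tilting the tool swings the block.
- pin: Retaining pin, 45 g, level along its own y. Origin on its axis; steel shank 8 mm in diameter from y = -36 to 44 mm, loose in the bore, then a black plastic knob 18 mm in diameter from y = 44 to 68 mm. At the start its origin is about midway between the cheeks, knob at base +y; the tip leaves the bore after 60 to 66 mm of travel along base +y.
- knob (a point): Middle of the pin's black knob, on the axis, 56 mm from the pin's origin; pinch from above, across the pin.
- icing_bottle: Bystander: standing red squeeze bottle, 48 mm in diameter, 130 mm tall; origin centre of its underside. Leave alone.
- colour_jar: Bystander: standing blue and white jar, 64 mm in diameter, 70 mm tall; origin centre of its underside. Leave alone.
- spatula: Bystander: spatula 240 mm long lying on the table beyond the base; origin near its middle. Leave alone.

How it is judged:
By the outcome, as a careful person would: the job done as asked, in the order asked, and still so for the second after the job is handed in, while the arm keeps its last pose, push and grip.
It also fails if it takes over 70 s, if anything falls off the work surface, if the arm or the gripper's body presses on something with over 40 N, if the wrist force passes 120 N, or if a joint passes its speed limit or range.

## Robot

A 6-joint arm with a two-finger parallel gripper is mounted at the origin on the work surface. World frame = base frame: x ahead of the robot, y to its left, z up, the work surface at z = 0. Lengths are in m, angles in rad, forces in N, time in s.
With the tool pointing down it reaches from about 0.425 to 0.95 m from the base axis. Payload 3.5 kg.
Tool frame: the origin (TCP) lies at the very end of the fingers, on their centre line; the grasp point (between the pads) lies 19 mm behind it; z points along the fingers, y is the line along which they close (so a half turn about z gives the same grasp; the last joint's range is limited). The gripper opens to 85 mm and grips with 20 to 120 N. Pads are 22 mm wide; open, the fingers measure 114 mm over their backs; the gripper's body (76 mm by 85 mm) begins 54 mm behind the grasp point. The pads swing forward as they close: fully open they stand 13 mm farther back than shut.
Start: joints at [-1.478, 0.286, 1.577, -0, 1.279, -0.15], TCP at [0.162, -0.655, 0.231] pointing down, gripper open.
Joint ranges: [-2.77, 2.77], [-0.9, 2.22], [0.21, 2.48], [-1.53, 4.67], [0.24, 2.81], [-2.84, 2.84]. Speed limits (rad/s): [2.79, 2.79, 3.14, 3.14, 3.14, 3.14].

## Interface

Orientations are given as a unit quaternion [x, y, z, w].
In Python, from plant import ctrl gives the robot as it stands.
- The arm moves only by the tool inch_along, called after "Emit:" as name(argument=value, ...) on one line, values as JSON. Schema: {"type":"object","properties":{"steps":{"type":"array","items":{"type":"number"},"minItems":7,"maxItems":70},"grip_force":{"type":"number"},"only":{"type":"string"},"quiet":{"type":"boolean"},"lines":{"type":"string"}},"required":["steps"],"additionalProperties":false}. steps is one flat list of numbers that holds 1 to 10 rows one after another, with no inner brackets; each row has 7 numbers: dx, dy, dz in mm, then a rotation vector rx, ry, rz in units of 0.25 rad, then the opening from 0.0 (shut) to 1.0 (fully open); each row is the pose to reach, as a shift and turn from the pose commanded when the call began, along the tool's axes at that moment; what a row does not reach only later rows make up. A row lasts 1/8 s, in which the tool goes at most 0.0625 m and 0.188 rad, less where a joint would pass 70% of its speed; a pose out of reach is approached as far as the arm can. The fingers move at their own pace and stop on an object; grip_force is the grip in N (left out, the last holds). Time passes only in rows, so rows that do not move let the fingers close. The tool returns the time, the measured TCP pose, the force, the opening and the grip force at its end. only (a regular expression) keeps the lines of the reply that match it, lines (a string "A,B") keeps lines A to B, and quiet returns only ok. Input that does not fit is refused with a message, and nothing moves.
- ctrl.get_state(): the state, without advancing time (a new reading comes with each control period).
- ctrl.read_camera(name): name is "side" or "top" or "wrist"; returns a dict with "pixels" (480x640x3 uint8, red, green, blue), "camera_matrix" (3x3 intrinsics, pixels), "dist_coeffs" ([k1, k2, p1, p2, k3] as OpenCV has them; the pictures are not rectified), "xyz" and "orientation" of the camera in the world. Camera axes: x right, y down, z forward; pixel columns grow to the right and rows downward; lengths in m; the calibration is good to about 2 mm. A picture is of the moment at which its call begins. There is no depth.
- ctrl.sign_off(): hands the job in; it is judged then, once.
The state is a dict: "time": time; "qpos": joint angles; "dq": joint speeds; "joint_efforts": joint torques, N m; "eef_pos": TCP position; "tcp_rot": TCP orientation; "contact_force": force on the tool from outside, world axes, zero at the start; "wrist_torque": the same for the moment, N m; "opening": opening from 0.0 (shut) to 1.0 (fully open); "finger_force": force on a finger pad.
Only numpy, scipy, OpenCV 4.12 (cv2) and the standard library are available. Lean on these libraries where they do the work, as an engineer would, in place of code of your own. Each camera call takes 0.05 s, during which the arm holds its last target. There are 200 camera calls.

## Working session

There is one attempt and no reset: what is moved stays moved. The work goes in short steps, Python scripts to look and compute and a tool call to move; the robot and the scene stay as the last step left them, time stands still between calls to the robot, and variables do not carry over. Pictures are saved under pics/ and viewed, at most 11 in all, crops included, and the job is handed in when it is done.

```bash
ls; mkdir -p pics
```

Run:
```python
from plant import ctrl
import cv2,json,numpy as np
s=ctrl.get_state();print({k:np.round(v,3).tolist() for k,v in s.items()})
ims=[]
for n in ['side','top','wrist']:
    c=ctrl.read_camera(n);cv2.imwrite(f'pics/{n}0.png',c['pixels'][:,:,::-1]);print(n,np.round(c['camera_matrix'],1).tolist(),c['dist_coeffs'],c['xyz'],c['orientation'])
```

```text
pics
plant.py
{'time': 0.0, 'qpos': [-1.478, 0.287, 1.578, -0.0, 1.279, -0.15], 'dq': [0.0, 0.0, 0.001, 0.001, -0.001, 0.002], 'joint_efforts': [0.0, -40.599, -29.263, -0.0, 0.006, -0.0], 'eef_pos': [0.162, -0.655, 0.23], 'tcp_rot': [0.993, 0.121, 0.0, -0.001], 'contact_force': [-0.368, 1.247, -0.17], 'wrist_torque': [0.004, -0.015, -0.048], 'finger_force': 0.0, 'opening': 1.002}
side [[442.0, 0.0, 318.8], [0.0, 442.0, 236.0], [0.0, 0.0, 1.0]] [-0.10038083  0.          0.          0.          0.        ] [-0.09677855  0.69961323  0.66844783] [-0.3325547   0.79776601 -0.46272609  0.19713278]
top [[485.4, 0.0, 313.9], [0.0, 485.4, 242.6], [0.0, 0.0, 1.0]] [-0.11951292  0.          0.          0.          0.        ] [ 3.73574530e-01 -4.66715556e-04  1.30525582e+00] [ 0.7123291  -0.69500798  0.07078137 -0.06738811]
wrist [[334.6, 0.0, 315.9], [0.0, 334.6, 239.2], [0.0, 0.0, 1.0]] [4.22769069e-05 0.00000000e+00 0.00000000e+00 0.00000000e+00
 0.00000000e+00] [ 0.24465339 -0.63461774  0.37240041] [ 0.77666051 -0.60749086 -0.10334623  0.13066316]
```

View pics/top0.png

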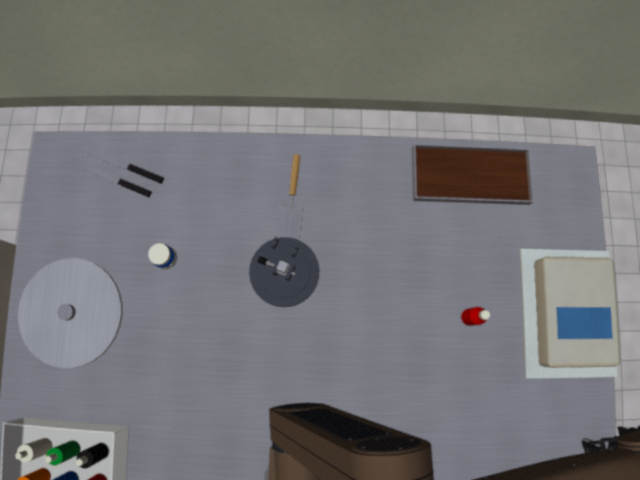

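View pics/side0.png

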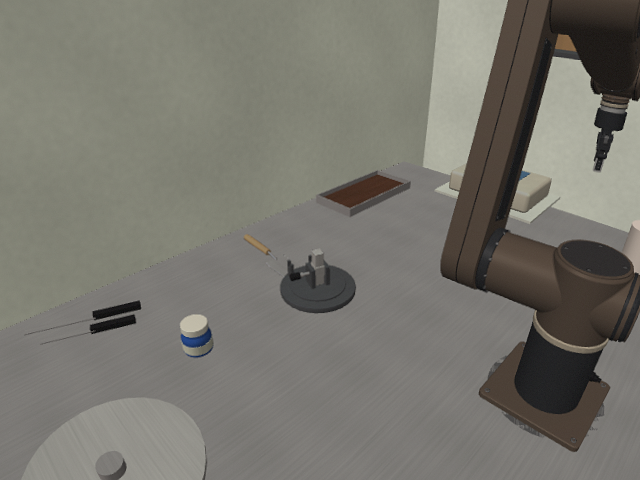

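The top view shows the base at about (284,271), the black knob at (262,260), the lugs at about (276,240) and (295,250), and the tang at (283,267). The side view shows the fork at about (318,268) and the knob at (295,276). Next I'll write helpers and bring the wrist camera over.

Create h.py:
```python
import numpy as np,cv2
from scipy.spatial.transform import Rotation as R
from plant import ctrl
def cam(n,save=None):
    c=ctrl.read_camera(n)
    if save: cv2.imwrite(f'pics/{save}.png',c['pixels'][:,:,::-1])
    import pickle; pickle.dump(c,open(f'{save or n}.pkl','wb')); return c
def load(n):
    import pickle; return pickle.load(open(f'{n}.pkl','rb'))
def ray(c,p):
    u=cv2.undistortPoints(np.array([[p]],float),c['camera_matrix'],c['dist_coeffs'])[0,0]
    d=R.from_quat(c['orientation']).apply([u[0],u[1],1]); return np.array(c['xyz']),d/np.linalg.norm(d)
def onz(c,p,z):
    o,d=ray(c,p); return o+d*(z-o[2])/d[2]
def tri(obs):
    A=np.zeros((3,3));b=np.zeros(3)
    for c,p in obs:
        o,d=ray(c,p);M=np.eye(3)-np.outer(d,d);A+=M;b+=M@o
    x=np.linalg.solve(A,b); return x,[round(1e3*np.linalg.norm((np.eye(3)-np.outer(d,d))@(x-o)),1) for o,d in (ray(c,p) for c,p in obs)]
def proj(c,P):
    Rm=R.from_quat(c['orientation']).as_matrix().T
    return cv2.projectPoints(np.array(P,float).reshape(-1,3),cv2.Rodrigues(Rm)[0],-Rm@np.array(c['xyz']),c['camera_matrix'],c['dist_coeffs'])[0][:,0]
def go(pos,rot=None):
    "shift and rotvec in tool axes from commanded(measured) pose"
    s=ctrl.get_state();T=R.from_quat(s['tcp_rot'])
    d=T.inv().apply(np.array(pos)-s['eef_pos'])
    r=(T.inv()*rot).as_rotvec() if rot is not None else np.zeros(3)
    print('dx',np.round(d,4),'rv',np.round(r,4)); return d,r
def topdown(yaw):  # tool z down, tool y (closing line) along angle yaw in the world
    y=np.array([np.cos(yaw),np.sin(yaw),0]);z=np.array([0,0,-1.]);return R.from_matrix(np.c_[np.cross(y,z),y,z])
```

Run:
```python
from h import *
import pickle
for n in ['top','side','wrist']: cam(n)
t=load('top');s=load('side')
print(onz(t,(284,271),0.01),onz(t,(262,260),0.056),onz(t,(276,240),.06),onz(t,(295,250),.06))
print(tri([(t,(284,267)),(s,(318,254))]),tri([(t,(262,260)),(s,(295,276))]))
st=ctrl.get_state();T=R.from_quat(st['tcp_rot']);w=load('wrist')
print('cam in tool',T.inv().apply(w['xyz']-st['eef_pos']),(T.inv()*R.from_quat(w['orientation'])).as_matrix().round(3))
```

```text
[0.55060248 0.07489785 0.01      ] [0.57172132 0.13062205 0.056     ] [0.62501286 0.09584622 0.06      ] [0.59967674 0.04526067 0.06      ]
(array([0.54877692, 0.07071904, 0.10616811]), [np.float64(1.6), np.float64(1.6)]) (array([0.5707063 , 0.12988961, 0.06072852]), [np.float64(0.3), np.float64(0.3)])
cam in tool [ 8.48435583e-02  6.96012851e-05 -1.42136018e-01] [[ 0.    -0.944 -0.329]
 [ 1.     0.     0.   ]
 [-0.    -0.329  0.944]]
```
Base at (0.550,0.073). Base y axis: from block to knob: (0.022,0.058) → angle 69°. Base +x: angle -21°: toward... lugs: midpoint (0.612,0.0705) - hmm rel (0.062,-0.003)... lugs at base (58, 21 mid): x axis dir (cos -21, sin -21)=(.934,-.358): 58*(.934,-.358)+21*(.358,.934) = (61.7,-1.1). Good ✓.. 

Careful with the scale: shifts go in mm and turns go in units of 0.25 rad. That gives: -0.616 m is -616, 0.552 m is 552, -0.96 rad is -3.84.

Emit:
inch_along(steps=[270, -310, -50, 0, 0, -1.92, 1, 552, -616, -20, 0, 0, -3.84, 1, 552, -616, -20, 0, 0, -3.84, 1, 552, -616, -20, 0, 0, -3.84, 1, 552, -616, -20, 0, 0, -3.84, 1, 552, -616, -20, 0, 0, -3.84, 0.5, 552, -616, -20, 0, 0, -3.84, 0.5, 552, -616, -20, 0, 0, -3.84, 0.5, 552, -616, -20, 0, 0, -3.84, 0.5, 552, -616, -20, 0, 0, -3.84, 0.5], grip_force=40)

```text
time: 1.55
eef_pos: [0.4555, -0.1015, 0.2485]
tcp_rot: [0.825, 0.566, 0.0, 0.001]
contact_force: [0.3, -0.9, -0.9]
opening: 0.506
finger_force: 0.0
```

```bash
python3 -c "
from h import *
go([0.57,0.05,0.22],topdown(np.deg2rad(-21)))"
```

```text
dx [0.1826 0.0523 0.0286] rv [ 0.0015  0.0002 -0.0016]
```

Scaled: 0.183 m is 183, 0.052 m is 52.

Emit:
inch_along(steps=[183, 52, 30, 0, 0, 0, 0.5, 183, 52, 30, 0, 0, 0, 0.5, 183, 52, 30, 0, 0, 0, 0.5, 183, 52, 30, 0, 0, 0, 0.5, 183, 52, 30, 0, 0, 0, 0.5])

```text
time: 2.17
eef_pos: [0.569, 0.0487, 0.2178]
tcp_rot: [0.824, 0.566, -0.0, -0.0]
contact_force: [0.4, -0.2, 0.2]
opening: 0.495
finger_force: 0.0
```

```bash
python3 -c "
from h import *
cam('wrist','w1')"
```

```text
(no output)
```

View pics/w1.png

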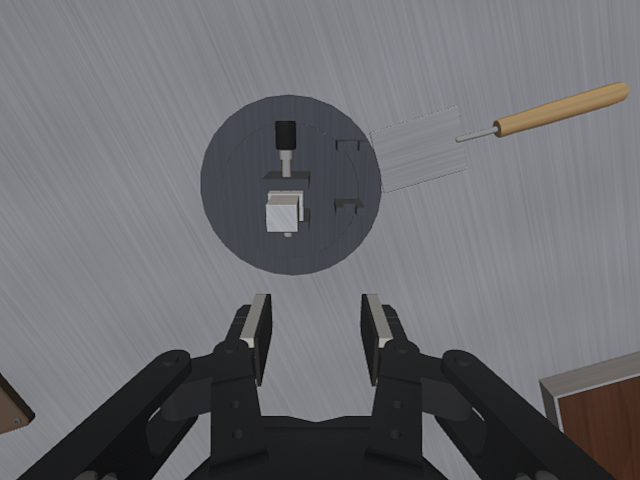

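The wrist view is nearly aligned with the base: knob centre at about (286,135), tang top at about (283,218), lugs at about (348,145) and (347,206), spatula blade at (420,150). I'll take a second view from a shifted place and measure both from enlarged crops.

Emit:
inch_along(steps=[60, -50, 0, 0, 0, 0, 0.5, 90, -70, 0, 0, 0, 0, 0.5, 90, -70, 0, 0, 0, 0, 0.5, 90, -70, 0, 0, 0, 0, 0.5])

```text
time: 2.72
eef_pos: [0.5364, 0.1564, 0.2187]
tcp_rot: [0.825, 0.565, 0.0, 0.001]
contact_force: [0.6, -0.6, 0.1]
opening: 0.504
finger_force: 0.0
```

```bash
python3 -c "
from h import *
c=cam('wrist','w2');a=load('w1')
p=proj(c,[[0.55,0.073,0.07]])[0];q=proj(a,[[0.55,0.073,0.07]])[0];print(p,q)
def crop(c,u,v): return cv2.resize(c['pixels'][v:v+150,u:u+100,::-1],(400,600),interpolation=cv2.INTER_CUBIC)
o=(int(q[0])-35,int(q[1])-90,int(p[0])-35,int(p[1])-90);print(o)
cv2.imwrite('pics/c12.png',np.hstack([crop(a,o[0],o[1]),crop(c,o[2],o[3])]))"
```

```text
[359.46860901 293.48469411] [286.16479608 204.78289175]
(251, 114, 324, 203)
```

View pics/c12.png

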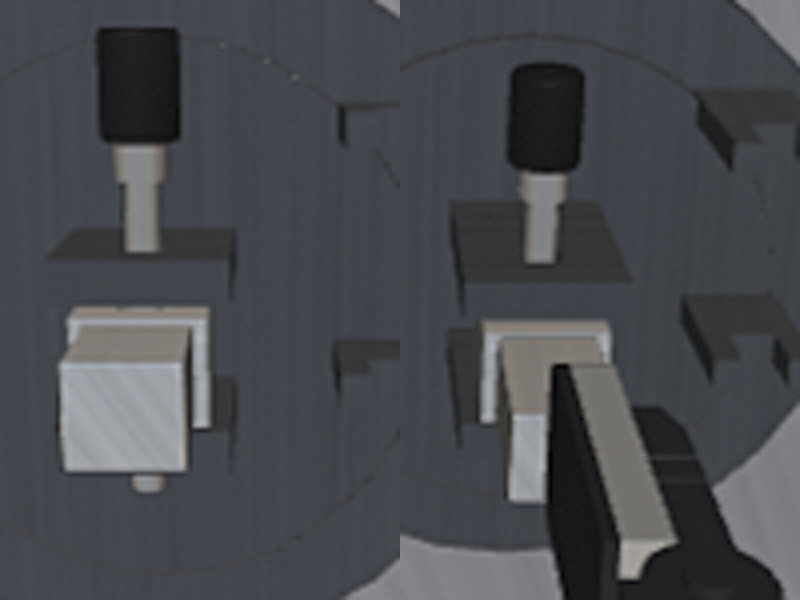

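Run:
```python
from h import *
from scipy.optimize import least_squares as LS
c1,c2=load('w1'),load('w2')
f=lambda o,p:((p[0]+.5)/4-.5+o[0],(p[1]+.5)/4-.5+o[1])
o1,o2=(251,114),(324,203)
B=[(c1,o1,(47,260),(-20,24,74)),(c1,o1,(233,260),(20,24,74)),(c1,o1,(236,229),(20,24,22)),(c1,o1,(77,229),(-20,24,22)),
(c2,o2,(62,282),(-20,24,74)),(c2,o2,(232,282),(20,24,74)),(c2,o2,(198,203),(20,24,22)),(c2,o2,(50,203),(-20,24,22)),(c2,o2,(283,296),(45,-4,22))]
K=[(c1,o1,(60,362),(-12,11,112)),(c1,o1,(187,361),(12,11,112)),(c1,o1,(187,470),(12,-11,112)),(c1,o1,(63,470),(-12,-11,112)),(c2,o2,(108,412),(-12,11,112)),(c2,o2,(108,502),(-12,-11,112))]
def fit(D):
    def res(q):
        Rm=R.from_euler('z',q[3])
        return np.concatenate([proj(c,Rm.apply(np.array(P)*1e-3)+q[:3])[0]-f(o,p) for c,o,p,P in D])
    r=LS(res,[.55,.073,0,-.36],x_scale=[.01,.01,.01,.1]);return r.x,r.fun
for n,D in (('base',B),('block',K),('all',B+K)):
    q,e=fit(D);print(n,q.round(4),np.rad2deg(q[3]).round(1),e.round(1))
q,e=fit(B+K);np.save('base.npy',q)
kp=[tri([(c1,f(o1,a)),(c2,f(o2,b))]) for a,b in (((139,85),(146,117)),((139,30),(147,66)),((140,141),(143,169)),((142,240),(141,250)))]
Rb=R.from_euler('z',q[3])
for x,r in kp: print('pin',x.round(4),r,'base mm',(1e3*Rb.inv().apply(x-q[:3])).round(1))
c=load('top');s=load('side');x,_=tri([(c,(284,267)),(s,(318,254))]);print(proj(s,Rb.apply([[0,0,.112],[0,.056,.0565]])+q[:3]))
```

```text
base [ 0.5497  0.0722 -0.001  -0.3694] -21.2 [-0.6  0.4 -0.3  0.6  0.  -0.  -0.1 -0.1  0.7  0.1  0.5  0.1 -0.  -0.4
  0.4 -0.4 -0.4 -0.4]
block [ 0.5495  0.0723 -0.002  -0.3649] -20.9 [-0.3 -0.1 -0.7  0.1 -0.1  0.2  0.4  0.3  0.8 -0.1  0.  -0.5]
all [ 0.5496  0.0723 -0.0014 -0.3721] -21.3 [-0.6  0.2 -0.4  0.5 -0.  -0.1 -0.2 -0.3  0.5 -0.2  0.3 -0.1 -0.1 -0.6
  0.3 -0.6 -0.6 -0.5 -0.2 -0.1 -0.4  0.3 -0.1  0.5  0.3  0.4  1.1  0.1
  0.1 -0.2]
pin [0.571  0.1279 0.0563] [np.float64(0.0), np.float64(0.0)] base mm [-0.3 59.6 57.7]
pin [0.5752 0.1384 0.0521] [np.float64(0.2), np.float64(0.2)] base mm [-0.2 70.9 53.6]
pin [0.5665 0.1169 0.0593] [np.float64(0.4), np.float64(0.4)] base mm [-0.4 47.7 60.8]
pin [0.559  0.0972 0.0599] [np.float64(0.2), np.float64(0.2)] base mm [-0.3 26.6 61.3]
[[317.95434687 252.67333995]
 [296.82345524 277.12131231]]
```

Add to h.py:
```python
q=np.load('base.npy');Rb=R.from_euler('z',q[3])
def b2w(p): return Rb.apply(np.array(p)*1e-3)+[q[0],q[1],0]
def w2b(x): return 1e3*Rb.inv().apply(np.array(x)-[q[0],q[1],0])
def gob(p): # base-frame mm target for TCP
    s=ctrl.get_state();print('now base mm',w2b(s['eef_pos']).round(1)); return go(b2w(p),topdown(q[3]))
```

```bash
python3 -c "
from h import *
gob([0,60,41])"
```

```text
now base mm [-42.6  73.3 218.6]
dx [-0.0134  0.0424  0.1777] rv [0.0012 0.     0.0021]
```

Scaled: 0.177 m is 177, 0.165 m is 165, 0.002 rad is 0.008.

Emit:
inch_along(steps=[-13.4, 42.4, 30, 0, 0, 0.008, 0.5, -13.4, 42.4, 90, 0, 0, 0.008, 0.5, -13.4, 42.4, 140, 0, 0, 0.008, 0.5, -13.4, 42.4, 165, 0, 0, 0.008, 0.5, -13.4, 42.4, 177, 0, 0, 0.008, 0.5, -13.4, 42.4, 177, 0, 0, 0.008, 0.5, -13.4, 42.4, 177, 0, 0, 0.008, 0.5])

```text
time: 3.65
eef_pos: [0.5724, 0.1296, 0.0428]
tcp_rot: [0.825, 0.565, 0.001, 0.001]
contact_force: [-0.1, -0.3, 0.6]
opening: 0.498
finger_force: 0.0
```

```bash
python3 -c "
from h import *
gob([0,60,41])"
```

```text
now base mm [ 0.4 61.7 42.8]
dx [-0.0017 -0.0005  0.0018] rv [ 0.003  -0.0013  0.0015]
```

Emit:
inch_along(steps=[0, 0, 0, 0, 0, 0, 0.1, 0, 0, 0, 0, 0, 0, 0.1, 0, 0, 0, 0, 0, 0, 0.1, 0, 0, 0, 0, 0, 0, 0.1], grip_force=40)

```text
time: 4.15
eef_pos: [0.5718, 0.1301, 0.0419]
tcp_rot: [0.825, 0.565, 0.001, 0.001]
contact_force: [1.7, 0.6, 1.9]
opening: 0.193
finger_force: 39.2
```

Emit:
inch_along(steps=[4, 0, 0, 0, 0, 0, 0.1, 8, 0, 0, 0, 0, 0, 0.1, 12, 0, 0, 0, 0, 0, 0.1])

```text
time: 4.53
eef_pos: [0.5753, 0.1412, 0.041]
tcp_rot: [0.825, 0.565, -0.0, 0.0]
contact_force: [-1.0, -2.9, 4.5]
opening: 0.189
finger_force: 39.2
```

Scaled: -0.0005 m is -0.5, 0.032 m is 32.

Emit:
inch_along(steps=[8, 0, -0.5, 0, 0, 0, 0.1, 16, 0, -0.5, 0, 0, 0, 0.1, 24, 0, -0.5, 0, 0, 0, 0.1, 32, 0, -0.5, 0, 0, 0, 0.1])

```text
time: 5.03
eef_pos: [0.5869, 0.1717, 0.0412]
tcp_rot: [0.825, 0.565, -0.0, -0.0]
contact_force: [0.3, -1.7, 1.5]
opening: 0.193
finger_force: 39.0
```

Emit:
inch_along(steps=[8, 0, 0, 0, 0, 0, 0.1, 16, 0, 0, 0, 0, 0, 0.1, 24, 0, 0, 0, 0, 0, 0.1, 32, 0, 0, 0, 0, 0, 0.1, 32, 0, 0, 0, 0, 0, 0.1])

```text
time: 5.65
eef_pos: [0.5985, 0.2015, 0.0414]
tcp_rot: [0.825, 0.565, 0.0, -0.0]
contact_force: [-0.0, 0.6, -0.1]
opening: 0.194
finger_force: 39.0
```

```bash
python3 -c "
from h import *
gob([0,130,41]);w=cam('wrist','w3');cam('side','s3')"
```

```text
now base mm [ -1.4 138.2  41.4]
dx [-0.0082  0.0014  0.0004] rv [-0.0001 -0.0002  0.0027]
```

View pics/w3.png

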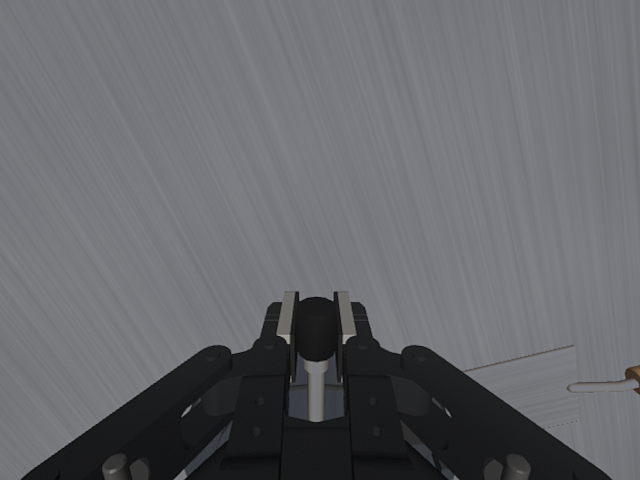

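The wrist picture shows the knob between the pads at (317,325) with the shank straight below it, fully clear of the fork. Next I lift and carry it over the rest.

Emit:
inch_along(steps=[0, 0, -15, 0, 0, 0.012, 0.1, 0, 10, -35, 0, 0, 0.012, 0.1, 0, 40, -40, 0, 0, 0.012, 0.1, -5, 59.4, -40, 0, 0, 0.012, 0.1, -30, 59.4, -40, 0, 0, 0.012, 0.1, -50, 59.4, -40, 0, 0, 0.012, 0.1, -58, 59.4, -40, 0, 0, 0.012, 0.1, -58, 59.4, -40, 0, 0, 0.012, 0.1, -58, 59.4, -40, 0, 0, 0.012, 0.1])

```text
time: 6.88
eef_pos: [0.633, 0.1258, 0.0817]
tcp_rot: [0.826, 0.564, 0.0, -0.0]
contact_force: [-0.6, -0.4, -0.8]
opening: 0.195
finger_force: 39.1
```

```bash
python3 -c "
from h import *
gob([58,80,36]);w=cam('wrist','w4');s=cam('side','s4')
c=w['pixels'][280:480,210:430,::-1];p=proj(s,[b2w([58,21,60])])[0].astype(int);print(p)
d=s['pixels'][p[1]-30:p[1]+30,p[0]-30:p[0]+30,::-1]
cv2.imwrite('pics/c4.png',np.hstack([cv2.resize(c,(440,400)),cv2.resize(d,(360,400),interpolation=cv2.INTER_CUBIC)]))"
```

```text
now base mm [58.2 80.1 81.7]
dx [-0.0001 -0.0002  0.0457] rv [ 0.0003 -0.0004 -0.0006]
[301 260]
```

View pics/c4.png

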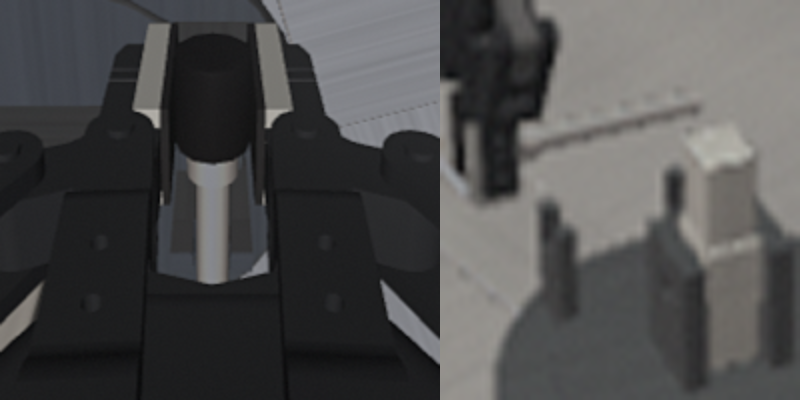

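The shank (crop column 212) is centred over the lug's face (172–252), so I can lower it.

Scaled: 0.044 m is 44, 0.042 m is 42.

Emit:
inch_along(steps=[0, 0, 12, 0, 0, 0, 0.1, 0, 0, 22, 0, 0, 0, 0.1, 0, 0, 30, 0, 0, 0, 0.1, 0, 0, 37, 0, 0, 0, 0.1, 0, 0, 42, 0, 0, 0, 0.1, 0, 0, 44, 0, 0, 0, 0.1, 0, 0, 44, 0, 0, 0, 0.1])

```text
time: 7.85
eef_pos: [0.633, 0.1253, 0.0376]
tcp_rot: [0.826, 0.564, 0.0, 0.0]
contact_force: [-0.1, 0.3, -1.6]
opening: 0.194
finger_force: 39.1
```

Emit:
inch_along(steps=[0, 0, 1, 0, 0, 0, 0.1, 0, 0, 2, 0, 0, 0, 0.1, 0, 0, 2, 0, 0, 0, 0.1])

```text
time: 8.22
eef_pos: [0.6331, 0.1253, 0.036]
tcp_rot: [0.826, 0.564, 0.0, 0.0]
contact_force: [-0.6, -0.1, 0.9]
opening: 0.19
finger_force: 39.2
```

```bash
python3 -c "
from h import *
gob([58,80,36])"
```

```text
now base mm [58.6 79.8 36. ]
dx [ 0.0002 -0.0006 -0.    ] rv [ 0.0006 -0.0002 -0.0009]
```

Scaled: 0.0015 m is 1.5, 0.001 m is 1.

Emit:
inch_along(steps=[0, 0, 0.5, 0, 0, 0, 0.1, 0, 0, 1, 0, 0, 0, 0.1, 0, 0, 1.5, 0, 0, 0, 0.1, 0, 0, 1.5, 0, 0, 0, 0.1])

```text
time: 8.72
eef_pos: [0.6333, 0.1254, 0.0352]
tcp_rot: [0.826, 0.564, 0.0, 0.0]
contact_force: [-2.1, 0.6, 6.1]
opening: 0.192
finger_force: 39.7
```

Emit:
inch_along(steps=[0, 0, -0.5, 0, 0, 0, 0.25, 0, 0, -0.5, 0, 0, 0, 0.35, 0, 0, -0.5, 0, 0, 0, 0.45, 0, 0, -0.5, 0, 0, 0, 0.45, 0, 0, -20, 0, 0, 0, 0.45, 0, 0, -60, 0, 0, 0, 0.45, 0, 0, -110, 0, 0, 0, 0.6, 10, 0, -120, 0, 0, 0, 0.7, 10, 0, -120, 0, 0, 0, 0.7])

```text
time: 9.85
eef_pos: [0.6373, 0.1352, 0.156]
tcp_rot: [0.826, 0.564, 0.001, 0.001]
contact_force: [-0.4, -0.4, -1.0]
opening: 0.703
finger_force: 0.0
```

```bash
python3 -c "
from h import *
gob([0,0,131]);w=cam('wrist','w5')"
```

```text
now base mm [ 58.8  90.5 156. ]
dx [-0.0906 -0.0589  0.0247] rv [ 0.0029 -0.0014 -0.0001]
```

View pics/w5.png

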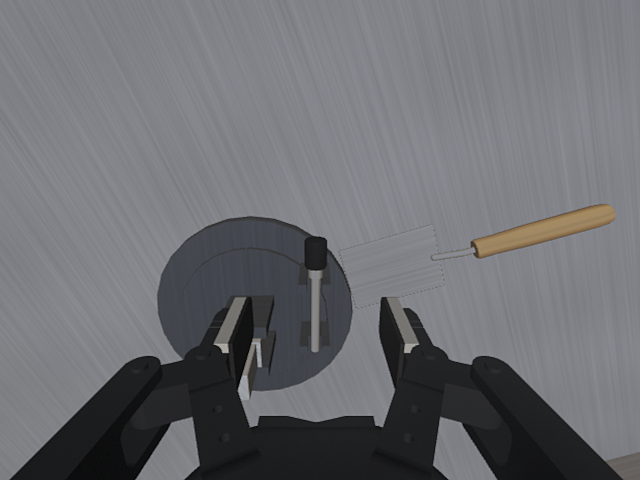

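The pin lies in both notches (knob at (316,250), shank down to (315,350)), and it's released. Now I move to the tang.

Emit:
inch_along(steps=[-30, -30, 0, 0, 0, 0, 0.7, -70, -50, 0, 0, 0, 0, 0.7, -90.6, -58.9, 0, 0, 0, 0, 0.7, -90.6, -58.9, 0, 0, 0, 0, 0.7, -90.6, -58.9, 0, 0, 0, 0, 0.7])

```text
time: 10.52
eef_pos: [0.5485, 0.0719, 0.153]
tcp_rot: [0.826, 0.564, -0.001, -0.001]
contact_force: [-0.1, -0.8, -0.5]
opening: 0.694
finger_force: 0.0
```

```bash
python3 -c "
from h import *
gob([0,0,85]);w=cam('wrist','w6')
cv2.imwrite('pics/c6.png',cv2.resize(w['pixels'][180:480,120:520,::-1],(800,600)))"
```

```text
now base mm [ -0.9  -0.7 153. ]
dx [0.0007 0.001  0.068 ] rv [-0.0015  0.0002 -0.0011]
```

View pics/c6.png

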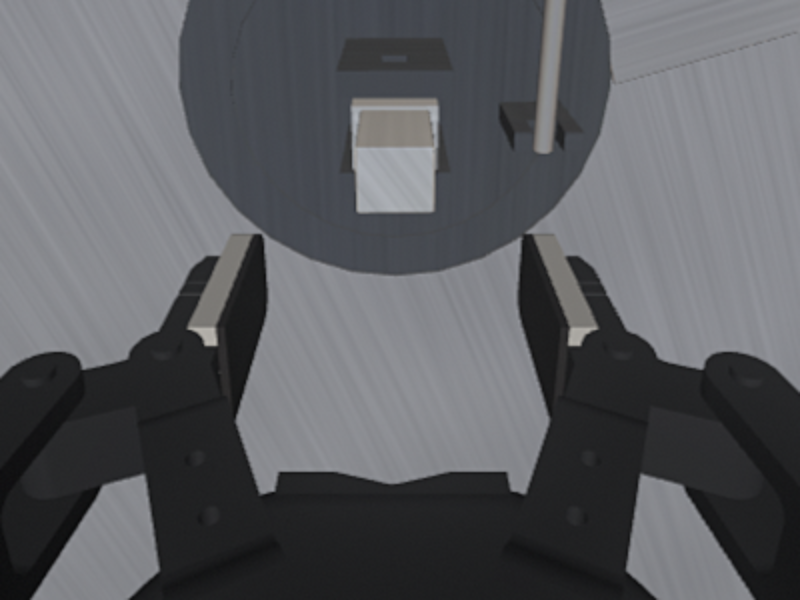

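The tang top spans crop columns 357–435, centre 396, against a tool centre line of about 392–393. That's about 1.1 mm in +y, which agrees with the model. I descend and grip.

Emit:
inch_along(steps=[0.7, 1.1, 10, 0, 0, 0, 0.6, 0.7, 1.1, 30, 0, 0, 0, 0.5, 0.7, 1.1, 50, 0, 0, 0, 0.5, 0.7, 1.1, 63, 0, 0, 0, 0.45, 0.7, 1.1, 68, 0, 0, 0, 0.45, 0.7, 1.1, 68, 0, 0, 0, 0.45])

```text
time: 11.32
eef_pos: [0.55, 0.072, 0.0859]
tcp_rot: [0.826, 0.564, -0.0, -0.0]
contact_force: [-0.2, 0.2, 0.3]
opening: 0.444
finger_force: 0.0
```

Emit:
inch_along(steps=[0, 0, 0, 0, 0, 0, 0.1, 0, 0, 0, 0, 0, 0, 0.1, 0, 0, 0, 0, 0, 0, 0.1, 0, 0, 0, 0, 0, 0, 0.1], grip_force=60)

```text
time: 11.82
eef_pos: [0.55, 0.0722, 0.087]
tcp_rot: [0.826, 0.564, 0.0, -0.0]
contact_force: [-3.2, 1.2, 5.9]
opening: 0.265
finger_force: 61.4
```

```bash
python3 -c "
from h import *
gob([0,0,85]);print(ctrl.get_state()['wrist_torque'])"
```

```text
now base mm [ 0.4  0.  87. ]
dx [-0.     -0.0004  0.002 ] rv [-0.0001 -0.0003 -0.0007]
[0.2578125  0.66672269 0.09233722]
```

Scaled: 0.0087 m is 8.7, 0.0043 m is 4.3, 0.16 rad is 0.64.

Emit:
inch_along(steps=[0, 4.3, 0.2, 0.32, 0, 0, 0.1, 0, 8.7, 0.2, 0.64, 0, 0, 0.1, 0, 8.7, 0.2, 0.64, 0, 0, 0.1])

```text
time: 12.2
eef_pos: [0.5596, 0.0684, 0.0875]
tcp_rot: [0.824, 0.562, -0.044, -0.066]
contact_force: [-3.0, 0.6, 8.3]
opening: 0.268
finger_force: 61.8
```

```bash
python3 -c "
from h import *
s=ctrl.get_state();print(w2b(s['eef_pos']),s['wrist_torque'])"
```

```text
[ 1.07709229e+01 -1.90501315e-02  8.74928623e+01] [0.14903785 0.57432048 0.06585741]
```

Scaled: -0.0176 m is -17.6, -0.0088 m is -8.8, -0.32 rad is -1.28.

Emit:
inch_along(steps=[0, -8.8, -0.1, -0.64, 0, 0, 0.1, 0, -17.6, 1.3, -1.28, 0, 0, 0.1, 0, -17.6, 1.3, -1.28, 0, 0, 0.1])

```text
time: 12.58
eef_pos: [0.5415, 0.0755, 0.0875]
tcp_rot: [0.823, 0.563, 0.048, 0.068]
contact_force: [3.2, 0.9, -4.4]
opening: 0.267
finger_force: 61.0
```

Create st.py:
```python
from h import *
s=ctrl.get_state();p=w2b(s['eef_pos']);z=Rb.inv().apply(R.from_quat(s['tcp_rot']).apply([0,0,-1]))
th=np.arctan2(z[0],z[2]);print('base',p.round(1),'theta',round(th,3),'D',round((p[2]-32)/np.cos(th),1),'pivot x at z32',round(p[0]-(p[2]-32)*np.tan(th),1),'F',Rb.inv().apply(s['contact_force']).round(1),'M',Rb.inv().apply(s['wrist_torque']).round(2))
```

```bash
python3 st.py
```

```text
base [-8.7  0.1 87.5] theta -0.167 D 56.3 pivot x at z32 0.6 F [ 2.7  2.  -4.4] M [ 0.18 -0.63  0.01]
```

Emit:
inch_along(steps=[0, 9, -0.1, 0.64, 0, 0, 0.1, 0, 18.1, 1.4, 1.28, 0, 0, 0.1, 0, 18.1, 1.4, 1.28, 0, 0, 0.1])

```text
time: 12.95
eef_pos: [0.5587, 0.0688, 0.0876]
tcp_rot: [0.823, 0.561, -0.046, -0.069]
contact_force: [-1.4, 3.3, -0.5]
opening: 0.272
finger_force: 62.1
```

```bash
python3 st.py
```

```text
base [ 9.8  0.  87.6] theta 0.166 D 56.4 pivot x at z32 0.5 F [-2.5  2.6 -0.5] M [0.55 0.61 0.29]
```

Emit:
inch_along(steps=[0, -9.2, -0.1, -0.64, 0, 0, 0.1, 0, -18.6, 1.5, -1.28, 0, 0, 0.1, 0, -18.6, 1.5, -1.28, 0, 0, 0.1])

```text
time: 13.32
eef_pos: [0.5396, 0.0759, 0.0878]
tcp_rot: [0.822, 0.563, 0.048, 0.069]
contact_force: [7.7, -0.7, -16.7]
opening: 0.271
finger_force: 62.3
```

```bash
python3 st.py
```

```text
base [-10.6  -0.3  87.8] theta -0.167 D 56.6 pivot x at z32 -1.2 F [  7.4   2.1 -16.7] M [ 0.56 -1.03  0.11]
```

Scaled: 0.0197 m is 19.7, 0.01 m is 10, 0.34 rad is 1.36.

Emit:
inch_along(steps=[0, 10, 0.9, 0.68, 0, 0, 0.1, 0, 19.7, 3.4, 1.36, 0, 0, 0.1, 0, 19.7, 3.4, 1.36, 0, 0, 0.1])

```text
time: 13.7
eef_pos: [0.5585, 0.0686, 0.0876]
tcp_rot: [0.823, 0.56, -0.052, -0.077]
contact_force: [-3.2, 3.7, -4.9]
opening: 0.271
finger_force: 63.6
```

```bash
python3 st.py
```

```text
base [ 9.6 -0.2 87.6] theta 0.187 D 56.6 pivot x at z32 -0.9 F [-4.3  2.3 -4.9] M [ 0.62  0.71 -0.06]
```

Emit:
inch_along(steps=[0, -10, 0.9, -0.72, 0, 0, 0.1, 0, -20.8, 3.8, -1.44, 0, 0, 0.1, 0, -20.8, 3.8, -1.44, 0, 0, 0.1])

```text
time: 14.08
eef_pos: [0.537, 0.0767, 0.0873]
tcp_rot: [0.821, 0.563, 0.053, 0.077]
contact_force: [6.2, -0.2, -18.7]
opening: 0.264
finger_force: 62.7
```

```bash
python3 st.py
```

```text
base [-13.3  -0.5  87.3] theta -0.186 D 56.3 pivot x at z32 -2.9 F [  5.8   2.  -18.7] M [ 0.64 -0.59  0.21]
```

Create mv.py:
```python
from h import *
a=load('side');
import sys
b=cam('side','s_'+sys.argv[1])
g=lambda c:cv2.cvtColor(c['pixels'],cv2.COLOR_RGB2GRAY).astype(np.float32)
A,B=g(a),g(b)
for n,(u,v,w,h) in {'rim':(278,292,84,22),'left':(276,276,14,30),'right':(340,276,20,32)}.items():
    x,y=A[v:v+h,u:u+w].copy(),B[v:v+h,u:u+w].copy()
    M=np.eye(2,3,dtype=np.float32)
    try: cc,M=cv2.findTransformECC(x,y,M,cv2.MOTION_TRANSLATION,(3,200,1e-6),None,3);print(n,'px shift',M[:,2].round(2),'cc',round(cc,3))
    except Exception as e: print(n,'fail')
p=np.array([[0.5496,.0723,.016],[.5596,.0723,.016],[.5496,.0823,.016],[.5496,.0723,.026]]);P=proj(a,p);print('px per cm x,y,z',(P[1:]-P[0]).round(2).tolist())
```

```bash
python3 mv.py a; python3 st.py
```

```text
rim px shift [0.4  0.38] cc 0.913
left px shift [0.48 0.36] cc 0.917
right px shift [0.21 0.58] cc 0.976
px per cm x,y,z [[-2.78, -1.65], [-2.87, 1.67], [-0.03, -3.26]]
base [-13.1  -0.5  87.3] theta -0.183 D 56.3 pivot x at z32 -2.9 F [  4.3   3.8 -16.7] M [ 0.71 -0.23  0.3 ]
```

Run:
```python
import numpy as np
from scipy.spatial.transform import Rotation as R
p=np.array([0.,0,0]);T=R.identity()
for d,r in [((0,.0087,.0002),.16),((0,-.0176,.0013),-.32),((0,.0181,.0014),.32),((0,-.0186,.0015),-.32),((0,.0197,.0034),.34),((0,-.0208,.0038),-.36)]:
    p=p+T.apply(d);T=T*R.from_rotvec([r,0,0]);print('x',(p[1]*1e3).round(2),'dz up',(-p[2]*1e3).round(2),'th',T.as_rotvec()[0].round(3))
```

```text
x 8.7 dz up -0.2 th 0.16
x -8.88 dz up 1.32 th -0.16
x 9.21 dz up 2.82 th 0.16
x -9.39 dz up 4.3 th -0.16
x 10.6 dz up 4.09 th 0.18
x -10.55 dz up 4.07 th -0.18
```

Careful with the scale: shifts go in mm and turns go in units of 0.25 rad. That gives: 0.0223 m is 22.3, 0.0117 m is 11.7, 0.36 rad is 1.44.

Emit:
inch_along(steps=[0, 11.7, 0.5, 0.72, 0, 0, 0.1, 0, 22.3, 2.7, 1.44, 0, 0, 0.1, 0, 22.3, 2.7, 1.44, 0, 0, 0.1])

```text
time: 14.5
eef_pos: [0.5574, 0.0686, 0.0877]
tcp_rot: [0.823, 0.56, -0.054, -0.079]
contact_force: [-5.6, 4.9, -7.4]
opening: 0.265
finger_force: 64.2
```

```bash
python3 st.py
```

```text
base [ 8.7 -0.6 87.7] theta 0.192 D 56.7 pivot x at z32 -2.1 F [-7.   2.5 -7.4] M [ 0.56  1.23 -0.05]
```

Emit:
inch_along(steps=[0, -10.7, 0.7, -0.72, 0, 0, 0.1, 0, -21.2, 3.2, -1.44, 0, 0, 0.1, 0, -21.2, 3.2, -1.44, 0, 0, 0.1])

```text
time: 14.88
eef_pos: [0.5356, 0.0766, 0.0876]
tcp_rot: [0.822, 0.563, 0.051, 0.075]
contact_force: [5.5, 1.0, -22.0]
opening: 0.268
finger_force: 63.0
```

```bash
python3 st.py
```

```text
base [-14.6  -1.   87.6] theta -0.181 D 56.5 pivot x at z32 -4.4 F [  4.7   3.  -22. ] M [ 0.75 -0.04  0.2 ]
```

Emit:
inch_along(steps=[0, 0, 0, 0, 0, 0, 0.1])

```text
time: 15.0
eef_pos: [0.5361, 0.0765, 0.0877]
tcp_rot: [0.823, 0.562, 0.049, 0.072]
contact_force: [1.7, 2.9, -20.6]
opening: 0.267
finger_force: 63.0
```

```bash
python3 st.py
```

```text
base [-14.1  -1.   87.7] theta -0.174 D 56.5 pivot x at z32 -4.3 F [  0.6   3.3 -20.6] M [0.9  0.67 0.21]
```

Emit:
inch_along(steps=[0, 0, 0, 0, 0, 0, 0.1])

```text
time: 15.12
eef_pos: [0.5364, 0.0764, 0.0878]
tcp_rot: [0.823, 0.562, 0.047, 0.071]
contact_force: [0.2, 4.8, -24.8]
opening: 0.266
finger_force: 62.7
```

```bash
python3 st.py
```

```text
base [-13.8  -1.   87.8] theta -0.171 D 56.6 pivot x at z32 -4.2 F [ -1.5   4.5 -24.8] M [1.   1.31 0.29]
```

Emit:
inch_along(steps=[0, 0, -2, 0, 0, 0, 0.1, 0, 0, -2, 0, 0, 0, 0.1])

```text
time: 15.38
eef_pos: [0.5349, 0.0755, 0.0879]
tcp_rot: [0.823, 0.562, 0.045, 0.07]
contact_force: [0.8, 1.5, -29.6]
opening: 0.267
finger_force: 62.1
```

```bash
python3 st.py; python3 mv.py b
```

```text
base [-14.9  -2.3  87.9] theta -0.167 D 56.7 pivot x at z32 -5.5 F [  0.2   1.7 -29.6] M [0.5  1.18 0.14]
rim px shift [1.53 0.88] cc 0.996
left px shift [1.44 0.66] cc 0.996
right px shift [1.47 0.88] cc 0.887
px per cm x,y,z [[-2.78, -1.65], [-2.87, 1.67], [-0.03, -3.26]]
```

Scaled: 0.0206 m is 20.6, 0.0107 m is 10.7, 0.36 rad is 1.44.

Emit:
inch_along(steps=[0, 10.7, 4, 0.72, 0, 0, 0.1, 0, 20.6, 8.2, 1.44, 0, 0, 0.1])

```text
time: 15.68
eef_pos: [0.5546, 0.0684, 0.0878]
tcp_rot: [0.821, 0.562, -0.059, -0.082]
contact_force: [-13.4, 2.6, -16.2]
opening: 0.268
finger_force: 63.4
```

```bash
python3 st.py
```

```text
base [ 6.1 -1.8 87.8] theta 0.202 D 57.0 pivot x at z32 -5.3 F [-13.5  -2.5 -16.2] M [-0.56  2.12  0.16]
```

Emit:
inch_along(steps=[0, -10.5, 0.9, -0.72, 0, 0, 0.1, 0, -20.6, 3.7, -1.44, 0, 0, 0.1])

```text
time: 15.92
eef_pos: [0.54, 0.0739, 0.0871]
tcp_rot: [0.823, 0.562, 0.048, 0.075]
contact_force: [0.9, -4.5, -24.8]
opening: 0.274
finger_force: 68.0
```

```bash
python3 st.py
```

```text
base [-9.5 -2.  87.1] theta -0.178 D 56.0 pivot x at z32 0.4 F [  2.5  -3.8 -24.8] M [-0.97  0.58 -0.08]
```

Emit:
inch_along(steps=[0, 10.5, 0.9, 0.72, 0, 0, 0.1, 0, 20.6, 3.7, 1.44, 0, 0, 0.1])

```text
time: 16.18
eef_pos: [0.5543, 0.0682, 0.0865]
tcp_rot: [0.821, 0.562, -0.058, -0.08]
contact_force: [-8.9, 1.7, -26.3]
opening: 0.266
finger_force: 69.0
```

```bash
python3 st.py; python3 mv.py c
```

```text
base [ 5.8 -2.1 86.5] theta 0.197 D 55.6 pivot x at z32 -5.0 F [ -8.9  -1.7 -26.3] M [-0.43  0.53  0.05]
rim px shift [1.31 0.87] cc 0.986
left px shift [1.34 0.77] cc 0.98
right px shift [1.2  0.96] cc 0.973
px per cm x,y,z [[-2.78, -1.65], [-2.87, 1.67], [-0.03, -3.26]]
```

Scaled: -0.0097 m is -9.7, 0.0054 m is 5.4, -0.18 rad is -0.72.

Emit:
inch_along(steps=[0, -9.7, 5.4, -0.72, 0, 0, 0.1, 0, -9.7, 5.4, -0.72, 0, 0, 0.1, 0, -9.7, 5.4, -0.72, 0, 0, 0.1])

```text
time: 16.6
eef_pos: [0.5482, 0.0708, 0.0857]
tcp_rot: [0.825, 0.565, -0.004, -0.001]
contact_force: [-7.0, 0.2, -10.4]
opening: 0.264
finger_force: 70.6
```

```bash
python3 st.py
```

```text
base [-0.8 -1.9 85.7] theta 0.005 D 53.7 pivot x at z32 -1.1 F [ -6.6  -2.4 -10.4] M [-0.55  1.44  0.2 ]
```

Emit:
inch_along(steps=[0, 0, 0, 0, 0, 0, 0.1, 0, 0, 0, 0, 0, 0, 0.1, 0, 0, 0, 0, 0, 0, 0.1])

```text
time: 16.98
eef_pos: [0.5483, 0.0707, 0.0857]
tcp_rot: [0.825, 0.565, -0.004, -0.001]
contact_force: [-8.6, 0.9, -9.3]
opening: 0.265
finger_force: 70.7
```

```bash
python3 st.py; python3 mv.py d
```

```text
base [-0.7 -1.9 85.7] theta 0.006 D 53.7 pivot x at z32 -1.0 F [-8.3 -2.3 -9.3] M [-0.54  1.59  0.1 ]
rim px shift [1.23 0.75] cc 0.989
left px shift [1.23 0.61] cc 0.986
right px shift [1.18 0.79] cc 0.986
px per cm x,y,z [[-2.78, -1.65], [-2.87, 1.67], [-0.03, -3.26]]
```

```bash
python3 -c "
from h import *
w=cam('wrist','w7');s=load('s_d');a=load('side')
def cr(c,u,v,W,H,o): return cv2.resize(c['pixels'][v:v+H,u:u+W,::-1],o,interpolation=cv2.INTER_CUBIC)
cv2.imwrite('pics/c7.png',np.hstack([cr(w,205,280,230,200,(460,400)),np.vstack([cr(s,270,230,100,90,(340,300)),cr(a,270,230,100,90,(340,300))])[:600]]) if 0 else np.hstack([cv2.resize(w['pixels'][240:480,205:435,::-1],(450,600)),np.vstack([cr(s,270,230,100,86,(350,300)),cr(a,270,230,100,86,(350,300))])]))"
```

```text
(no output)
```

View pics/c7.png

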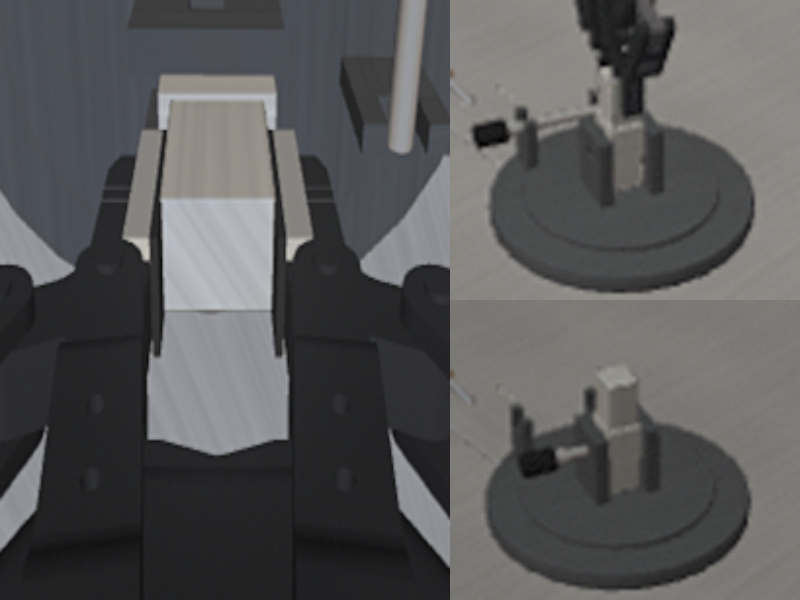

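Run:
```python
from h import *
from scipy.optimize import least_squares as LS
c=load('w7');f=lambda p:((p[0]+.5)*230/450-.5+205,(p[1]+.5)*.4-.5+240)
def fit(D,n):
    def pose(v):
        return (lambda P:b2w(v[:3]+R.from_euler('zy',[v[3],v[4]]).apply(np.array(P,float))))
    m=np.array([1,1,1,1,1],bool) if n=='block' else np.array([1,1,1,1,0],bool)
    def res(u):
        v=np.zeros(5);v[m]=u;P=pose(v);return np.concatenate([proj(c,[P(X)])[0]-f(p) for p,X in D])
    r=LS(res,np.zeros(m.sum()),x_scale=np.array([1,1,1,.02,.02])[m]);print(n,'x,y,z mm, yaw, tilt',r.x.round(3),'res',r.fun.round(1))
fit([((128,28),(-20,24,74)),((283,28),(20,24,74)),((342,57),(45,-4,22))],'base')
fit([((162,198),(-12,11,112)),((272,198),(12,11,112)),((274,309),(12,-11,112)),((163,310),(-12,-11,112)),((159,92),(-15,12,76)),((277,92),(15,12,76))],'block')
```

```text
base x,y,z mm, yaw, tilt [-3.722e+00 -1.708e+00 -1.611e+00 -1.000e-03] res [-0.3  0.1  0.8  0.5 -0.7 -0.7]
block x,y,z mm, yaw, tilt [-0.42  -2.776 -1.117  0.012 -0.   ] res [-1.5 -0.1  1.7 -0.4 -0.3 -0.2  0.1 -0.4  0.5  0.8 -0.4  0.4]
```

The picture shows the pin still parked. The grip is good, the block is still seated and the base has shifted about 4 mm, because I pulled too hard. From here I'll swing continuously about upright with a much gentler pull, watching the force.

Emit:
inch_along(steps=[0, 9.7, 0.6, 0.72, 0, 0, 0.1, 0, 0, -0.5, 0, 0, 0, 0.1, 0, -9.8, 0.1, -0.72, 0, 0, 0.1, 0, 0, -1, 0, 0, 0, 0.1, 0, 9.9, -0.4, 0.72, 0, 0, 0.1, 0, 0, -1.5, 0, 0, 0, 0.1, 0, -9.9, -0.9, -0.72, 0, 0, 0.1, 0, 0, -2, 0, 0, 0, 0.1, 0, 0, -2, 0, 0, 0, 0.1])

```text
time: 18.2
eef_pos: [0.5472, 0.0704, 0.0832]
tcp_rot: [0.826, 0.563, -0.005, -0.002]
contact_force: [-2.3, 0.9, -26.4]
opening: 0.266
finger_force: 78.5
```

```bash
python3 st.py; python3 mv.py e
```

```text
base [-1.6 -2.7 83.2] theta 0.009 D 51.2 pivot x at z32 -2.0 F [ -2.5  -0.  -26.4] M [-0.09  0.38 -0.02]
rim px shift [1.28 0.69] cc 0.989
left px shift [1.33 0.62] cc 0.98
right px shift [1.17 0.75] cc 0.98
px per cm x,y,z [[-2.78, -1.65], [-2.87, 1.67], [-0.03, -3.26]]
```

Create bk.py:
```python
from h import *
import sys
a=load('w7');n='w_'+sys.argv[1];b=cam('wrist',n)
g=lambda c:cv2.GaussianBlur(cv2.cvtColor(c['pixels'],cv2.COLOR_RGB2GRAY),(0,0),.7)
A,B=g(a),g(b)
def tr(pts):
    P=np.array(pts,np.float32).reshape(-1,1,2)
    Q,st,er=cv2.calcOpticalFlowPyrLK(A,B,P,None,winSize=(9,9),maxLevel=3)
    return Q[:,0],st[:,0]
f=lambda p:((p[0]+.5)*230/450-.5+205,(p[1]+.5)*.4-.5+240)
for nm,pts in {'tang':[(162,198),(272,198),(274,309),(163,310)],'shoulder':[(159,92),(277,92)],'base':[(128,28),(283,28),(342,57)]}.items():
    p=[f(x) for x in pts];Qq,s=tr(p);print(nm,(Qq-np.array(p)).round(1).tolist(),s.tolist())
```

```bash
python3 bk.py f
```

```text
tang [[-0.9, 5.1], [0.9, 4.9], [0.8, 5.8], [-0.8, 5.6]] [1, 1, 1, 1]
shoulder [[-0.6, 2.9], [0.8, 2.7]] [1, 1]
base [[1.3, 1.0], [2.2, 0.5], [2.5, 0.4]] [1, 1, 1]
```

Scaled: 0.002 m is 2.

Emit:
inch_along(steps=[0, 0, 2, 0, 0, 0, 0.1, 0, 0, 2, 0, 0, 0, 0.1], grip_force=110)

```text
time: 18.55
eef_pos: [0.5473, 0.0706, 0.0832]
tcp_rot: [0.826, 0.564, -0.005, -0.002]
contact_force: [-6.2, -1.5, -19.8]
opening: 0.265
finger_force: 109.5
```

```bash
python3 st.py
```

```text
base [-1.5 -2.4 83.2] theta 0.008 D 51.2 pivot x at z32 -2.0 F [ -5.2  -3.7 -19.8] M [-0.66  1.06 -0.04]
```

Emit:
inch_along(steps=[0, 4.6, 0.2, 0.36, 0, 0, 0.1, 0, 9.2, 0.8, 0.72, 0, 0, 0.1])

```text
time: 18.8
eef_pos: [0.556, 0.0672, 0.0827]
tcp_rot: [0.822, 0.562, -0.056, -0.076]
contact_force: [-8.6, -0.6, -22.2]
opening: 0.263
finger_force: 109.3
```

```bash
python3 st.py
```

```text
base [ 7.8 -2.4 82.7] theta 0.189 D 51.6 pivot x at z32 -1.9 F [ -7.8  -3.7 -22.2] M [-0.69  0.62  0.18]
```

Emit:
inch_along(steps=[0, -4.6, 0.2, -0.36, 0, 0, 0.1, 0, -9.2, 0.8, -0.72, 0, 0, 0.1, 0, -13.8, 1.8, -1.08, 0, 0, 0.1, 0, -18.2, 3.3, -1.44, 0, 0, 0.1])

```text
time: 19.3
eef_pos: [0.5399, 0.0736, 0.0846]
tcp_rot: [0.822, 0.562, 0.048, 0.075]
contact_force: [-3.9, -3.8, -15.0]
opening: 0.269
finger_force: 111.0
```

```bash
python3 st.py
```

```text
base [-9.5 -2.3 84.6] theta -0.177 D 53.5 pivot x at z32 -0.1 F [ -2.3  -5.  -15. ] M [-1.26  1.51 -0.16]
```

Emit:
inch_along(steps=[0, 4.6, 0.2, 0.36, 0, 0, 0.1, 0, 9.2, 0.8, 0.72, 0, 0, 0.1])

```text
time: 19.55
eef_pos: [0.5478, 0.0705, 0.0849]
tcp_rot: [0.825, 0.565, -0.005, -0.002]
contact_force: [-5.7, -2.2, -20.5]
opening: 0.263
finger_force: 110.5
```

```bash
python3 st.py; python3 bk.py g
```

```text
base [-1.  -2.3 84.9] theta 0.008 D 52.9 pivot x at z32 -1.4 F [ -4.5  -4.1 -20.5] M [-0.87  0.82  0.09]
tang [[-0.6, 4.7], [0.7, 4.8], [0.3, 5.8], [-0.3, 5.5]] [1, 1, 1, 1]
shoulder [[-0.6, 2.8], [0.7, 2.7]] [1, 1]
base [[0.5, 0.2], [0.9, -0.1], [1.1, -0.2]] [1, 1, 1]
```

With 110 N grip it holds and rises 1.7 mm a cycle with the base still. I'll continue.

Scaled: -0.0097 m is -9.7, 0.0095 m is 9.5, -0.18 rad is -0.72.

Emit:
inch_along(steps=[-0.6, 4.8, 0, 0.36, 0, 0, 0.1, -0.6, 9.5, 0.5, 0.72, 0, 0, 0.1, -0.6, 4.8, -0.4, 0.36, 0, 0, 0.1, -0.6, 0, -0.8, 0, 0, 0, 0.1, -0.6, -4.9, -0.8, -0.36, 0, 0, 0.1, -0.6, -9.7, -0.3, -0.72, 0, 0, 0.1, -0.6, -4.9, -1.2, -0.36, 0, 0, 0.1, -0.6, 0, -1.5, 0, 0, 0, 0.1])

```text
time: 20.6
eef_pos: [0.5481, 0.0702, 0.0864]
tcp_rot: [0.826, 0.564, -0.004, -0.001]
contact_force: [-4.3, -1.6, -21.5]
opening: 0.267
finger_force: 111.2
```

```bash
python3 st.py
```

```text
base [-0.6 -2.5 86.4] theta 0.006 D 54.4 pivot x at z32 -0.9 F [ -3.5  -3.1 -21.5] M [-0.68  0.73 -0.  ]
```

Emit:
inch_along(steps=[0, 4.9, 0, 0.36, 0, 0, 0.1, 0, 9.8, 0.5, 0.72, 0, 0, 0.1, 0, 4.9, -0.4, 0.36, 0, 0, 0.1, 0, 0, -0.8, 0, 0, 0, 0.1, 0, -5, -0.8, -0.36, 0, 0, 0.1, 0, -10, -0.3, -0.72, 0, 0, 0.1, 0, -5, -1.2, -0.36, 0, 0, 0.1, 0, 0, -1.5, 0, 0, 0, 0.1])

```text
time: 21.6
eef_pos: [0.5479, 0.0703, 0.0877]
tcp_rot: [0.826, 0.564, -0.004, -0.002]
contact_force: [-4.5, -2.3, -20.7]
opening: 0.265
finger_force: 111.5
```

```bash
python3 st.py; python3 bk.py h; python3 mv.py h
```

```text
base [-0.8 -2.5 87.7] theta 0.007 D 55.7 pivot x at z32 -1.2 F [ -3.4  -3.8 -20.7] M [-0.75  0.72 -0.06]
tang [[-0.6, 4.8], [0.7, 4.8], [0.2, 5.6], [-0.3, 5.4]] [1, 1, 1, 1]
shoulder [[-0.6, 2.8], [0.7, 2.8]] [1, 1]
base [[1.3, -2.2], [0.4, -2.4], [0.2, -2.1]] [1, 1, 1]
rim px shift [1.13 0.56] cc 0.994
left px shift [1.18 0.43] cc 0.937
right px shift [1.07 0.56] cc 0.994
px per cm x,y,z [[-2.78, -1.65], [-2.87, 1.67], [-0.03, -3.26]]
```

Scaled: 0.01 m is 10, -0.0102 m is -10.2, -0.18 rad is -0.72.

Emit:
inch_along(steps=[0, 5, 0, 0.36, 0, 0, 0.1, 0, 10, 0.5, 0.72, 0, 0, 0.1, 0, 5, -0.4, 0.36, 0, 0, 0.1, 0, 0, -0.8, 0, 0, 0, 0.1, 0, -5.1, -0.8, -0.36, 0, 0, 0.1, 0, -10.2, -0.3, -0.72, 0, 0, 0.1, 0, -5.1, -1.2, -0.36, 0, 0, 0.1, 0, 0, -1.5, 0, 0, 0, 0.1])

```text
time: 22.7
eef_pos: [0.5474, 0.0706, 0.0888]
tcp_rot: [0.826, 0.564, -0.004, -0.002]
contact_force: [-5.3, 0.0, -21.5]
opening: 0.265
finger_force: 112.0
```

```bash
python3 st.py
```

```text
base [-1.4 -2.4 88.8] theta 0.007 D 56.8 pivot x at z32 -1.8 F [ -5.   -1.9 -21.5] M [-0.62  0.99 -0.02]
```

Emit:
inch_along(steps=[0, 5.2, 0, 0.36, 0, 0, 0.1, 0, 10.3, 0.6, 0.72, 0, 0, 0.1, 0, 5.2, -0.4, 0.36, 0, 0, 0.1, 0, 0, -0.8, 0, 0, 0, 0.1, 0, -5.3, -0.8, -0.36, 0, 0, 0.1, 0, -10.5, -0.3, -0.72, 0, 0, 0.1, 0, -5.3, -1.2, -0.36, 0, 0, 0.1, 0, 0, -1.5, 0, 0, 0, 0.1])

```text
time: 23.7
eef_pos: [0.5463, 0.071, 0.0896]
tcp_rot: [0.826, 0.564, -0.005, -0.003]
contact_force: [-6.9, 0.6, -21.7]
opening: 0.266
finger_force: 111.9
```

```bash
python3 st.py
```

```text
base [-2.6 -2.4 89.6] theta 0.011 D 57.6 pivot x at z32 -3.2 F [ -6.7  -1.9 -21.7] M [-0.61  1.34 -0.05]
```

Emit:
inch_along(steps=[0, 5.3, 0, 0.36, 0, 0, 0.1, 0, 10.6, 0.6, 0.72, 0, 0, 0.1, 0, 5.3, -0.4, 0.36, 0, 0, 0.1, 0, 0, -0.8, 0, 0, 0, 0.1, 0, -5.4, -0.8, -0.36, 0, 0, 0.1, 0, -10.7, -0.3, -0.72, 0, 0, 0.1, 0, -5.4, -1.2, -0.36, 0, 0, 0.1, 0, 0, -1.5, 0, 0, 0, 0.1])

```text
time: 24.7
eef_pos: [0.5449, 0.0716, 0.0901]
tcp_rot: [0.826, 0.564, -0.006, -0.005]
contact_force: [-9.0, 0.9, -21.9]
opening: 0.261
finger_force: 112.0
```

```bash
python3 st.py; python3 bk.py i; python3 mv.py i
```

```text
base [-4.1 -2.4 90.1] theta 0.014 D 58.1 pivot x at z32 -4.9 F [ -8.7  -2.4 -21.9] M [-0.55  1.65 -0.12]
tang [[-0.5, 4.8], [0.7, 4.8], [0.2, 5.7], [-0.3, 5.4]] [1, 1, 1, 1]
shoulder [[-0.9, 3.2], [0.5, 2.6]] [1, 1]
base [[8.0, -4.7], [5.9, -4.2], [4.4, -3.5]] [1, 1, 1]
rim px shift [0.92 0.43] cc 0.897
left px shift [0.95 0.37] cc 0.942
right px shift [0.94 0.46] cc 0.943
px per cm x,y,z [[-2.78, -1.65], [-2.87, 1.67], [-0.03, -3.26]]
```

Scaled: 0.007 m is 7, 0.0002 m is 0.2, 0.12 rad is 0.48.

Emit:
inch_along(steps=[0, 3.5, 0, 0.24, 0, 0, 0.1, 0, 7, 0.2, 0.48, 0, 0, 0.1])

```text
time: 25.05
eef_pos: [0.5529, 0.0684, 0.0902]
tcp_rot: [0.824, 0.563, -0.039, -0.052]
contact_force: [-8.8, 0.8, -22.7]
opening: 0.263
finger_force: 112.3
```

```bash
python3 st.py
```

```text
base [ 4.5 -2.4 90.2] theta 0.13 D 58.7 pivot x at z32 -3.1 F [ -8.5  -2.5 -22.7] M [-0.4   1.07  0.01]
```

Emit:
inch_along(steps=[0, -5.8, 0.1, -0.4, 0, 0, 0.1, 0, -11.6, 0.8, -0.8, 0, 0, 0.1, 0, -17.3, 2, -1.2, 0, 0, 0.1])

```text
time: 25.42
eef_pos: [0.538, 0.0742, 0.0911]
tcp_rot: [0.823, 0.562, 0.048, 0.074]
contact_force: [-1.1, -3.4, -25.3]
opening: 0.265
finger_force: 112.0
```

```bash
python3 st.py
```

```text
base [-11.5  -2.4  91.1] theta -0.178 D 60.1 pivot x at z32 -0.9 F [  0.2  -3.6 -25.3] M [-0.74  1.07 -0.06]
```

Emit:
inch_along(steps=[0, 5.3, 0, 0.36, 0, 0, 0.1, 0, 10.5, 0.3, 0.72, 0, 0, 0.1])

```text
time: 25.68
eef_pos: [0.5439, 0.0719, 0.0899]
tcp_rot: [0.826, 0.564, -0.006, -0.005]
contact_force: [-5.3, 0.4, -28.6]
opening: 0.26
finger_force: 111.8
```

```bash
python3 st.py
```

```text
base [-5.2 -2.4 89.9] theta 0.016 D 57.9 pivot x at z32 -6.1 F [ -5.   -1.6 -28.6] M [-0.24  1.19 -0.09]
```

Careful with the scale: shifts go in mm and turns go in units of 0.25 rad. That gives: -0.0015 m is -1.5, 0.0015 m is 1.5, -0.01 rad is -0.04.

Emit:
inch_along(steps=[0, -1.5, 1.5, -0.04, 0, 0, 0.1, 0, -1.5, 1.5, -0.04, 0, 0, 0.1])

```text
time: 25.92
eef_pos: [0.5457, 0.0712, 0.0901]
tcp_rot: [0.826, 0.564, -0.001, 0.002]
contact_force: [-4.8, -1.2, -26.3]
opening: 0.265
finger_force: 112.8
```

```bash
python3 st.py
```

```text
base [-3.3 -2.4 90.1] theta -0.003 D 58.1 pivot x at z32 -3.1 F [ -4.   -2.8 -26.3] M [-0.41  1.08 -0.02]
```

Emit:
inch_along(steps=[0, 5.1, 0.2, 0.36, 0, 0, 0.1, 0, 10.2, 0.9, 0.72, 0, 0, 0.1, 0, 5.1, 0.2, 0.36, 0, 0, 0.1, 0, 0, 0, 0, 0, 0, 0.1, 0, -5.1, 0.2, -0.36, 0, 0, 0.1, 0, -10.2, 0.9, -0.72, 0, 0, 0.1, 0, -5.1, 0.2, -0.36, 0, 0, 0.1, 0, 0, 0, 0, 0, 0, 0.1])

```text
time: 26.92
eef_pos: [0.5427, 0.0723, 0.0899]
tcp_rot: [0.826, 0.564, -0.004, -0.002]
contact_force: [-9.1, 1.5, -23.8]
opening: 0.258
finger_force: 112.9
```

```bash
python3 st.py
```

```text
base [-6.4 -2.5 89.9] theta 0.007 D 57.9 pivot x at z32 -6.8 F [ -9.   -1.9 -23.8] M [-0.48  2.12  0.01]
```

Emit:
inch_along(steps=[0, 5.1, 0.2, 0.36, 0, 0, 0.1, 0, 10.2, 0.9, 0.72, 0, 0, 0.1])

```text
time: 27.18
eef_pos: [0.5533, 0.0683, 0.0906]
tcp_rot: [0.822, 0.562, -0.055, -0.075]
contact_force: [-14.1, 1.0, -17.7]
opening: 0.26
finger_force: 113.8
```

```bash
python3 st.py
```

```text
base [ 4.9 -2.4 90.6] theta 0.186 D 59.7 pivot x at z32 -6.2 F [-13.5  -4.2 -17.7] M [-0.75  2.26  0.11]
```

Emit:
inch_along(steps=[0, -5.1, 0.2, -0.36, 0, 0, 0.1, 0, -10.2, 0.9, -0.72, 0, 0, 0.1])

```text
time: 27.42
eef_pos: [0.5461, 0.0712, 0.0909]
tcp_rot: [0.826, 0.564, -0.0, 0.003]
contact_force: [-5.0, -0.2, -25.2]
opening: 0.264
finger_force: 112.7
```

```bash
python3 st.py; python3 bk.py j; python3 mv.py j
```

```text
base [-2.9 -2.3 90.9] theta -0.005 D 58.9 pivot x at z32 -2.5 F [ -4.6  -2.  -25.2] M [-0.55  1.19  0.04]
tang [[-0.5, 4.9], [0.7, 4.8], [0.2, 5.4], [-0.2, 5.4]] [1, 1, 1, 1]
shoulder [[-1.0, 3.2], [0.3, 2.6]] [1, 1]
base [[16.2, -5.3], [14.2, -5.0], [8.9, -4.4]] [1, 1, 1]
rim px shift [ 0.16 -0.7 ] cc 0.994
left px shift [ 0.42 -0.54] cc 0.965
right px shift [ 0.02 -0.6 ] cc 0.998
px per cm x,y,z [[-2.78, -1.65], [-2.87, 1.67], [-0.03, -3.26]]
```

Add to bk.py:
```python
from scipy.optimize import least_squares as LS
pts=[(128,28),(283,28),(342,57)];M=[(-20,24,74),(20,24,74),(45,-4,22)]
Qq,_=tr([f(x) for x in pts])
for m in (0,1):
    def res(v):
        r=R.from_euler('z',v[2]);return np.concatenate([proj(b,[b2w(np.r_[v[:2],v[3] if m else -1.5]+r.apply(np.array(X,float)))])[0]-u for X,u in zip(M,Qq)])
    o=LS(res,np.zeros(4 if m else 3),x_scale=[1,1,.02,1][:4 if m else 3]);print('BASE x,y mm,yaw(,z)',o.x.round(3),'res',o.fun.round(1))
```

```text
(no output)
```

Emit:
inch_along(steps=[0, -2, 3, 0, 0, 0, 0.1, 0, -2, 3, 0, 0, 0, 0.1, 0, -2, 3, 0, 0, 0, 0.1])

```text
time: 27.9
eef_pos: [0.5459, 0.0712, 0.0912]
tcp_rot: [0.826, 0.564, -0.0, 0.004]
contact_force: [-9.1, -2.8, -12.8]
opening: 0.26
finger_force: 114.4
```

```bash
python3 st.py; python3 bk.py k; python3 mv.py k
```

```text
base [-3.  -2.3 91.2] theta -0.006 D 59.2 pivot x at z32 -2.7 F [ -7.5  -5.9 -12.8] M [-1.07  1.75  0.03]
tang [[-0.5, 4.9], [0.7, 4.9], [0.2, 5.4], [-0.2, 5.5]] [1, 1, 1, 1]
shoulder [[-1.0, 3.2], [0.3, 2.8]] [1, 1]
base [[16.6, -5.3], [14.6, -5.0], [8.9, -4.6]] [1, 1, 1]
BASE x,y mm,yaw(,z) [ 1.978 -1.3   -0.005] res [-0.1  0.2  0.6  0.1 -0.6 -0.4]
BASE x,y mm,yaw(,z) [ 1.971 -1.272 -0.005 -1.427] res [-0.2  0.2  0.6  0.1 -0.6 -0.4]
rim px shift [ 0.17 -0.7 ] cc 0.995
left px shift [ 0.41 -0.53] cc 0.965
right px shift [ 0.02 -0.6 ] cc 0.998
px per cm x,y,z [[-2.78, -1.65], [-2.87, 1.67], [-0.03, -3.26]]
```

Scaled: 0.0112 m is 11.2, 0.0055 m is 5.5, 0.18 rad is 0.72.

Emit:
inch_along(steps=[0, 5.5, -0.3, 0.36, 0, 0, 0.1, 0, 11.2, -0.2, 0.72, 0, 0, 0.1])

```text
time: 28.25
eef_pos: [0.5562, 0.0673, 0.0914]
tcp_rot: [0.823, 0.562, -0.051, -0.072]
contact_force: [-10.5, -0.2, -15.9]
opening: 0.266
finger_force: 113.9
```

```bash
python3 st.py
```

```text
base [ 7.9 -2.2 91.4] theta 0.176 D 60.3 pivot x at z32 -2.7 F [ -9.7  -4.  -15.9] M [-1.01  1.38  0.08]
```

Emit:
inch_along(steps=[0, -5.7, 0.6, -0.36, 0, 0, 0.1, 0, -11.2, 1.8, -0.72, 0, 0, 0.1])

```text
time: 28.5
eef_pos: [0.5485, 0.0704, 0.0914]
tcp_rot: [0.826, 0.564, 0.003, 0.007]
contact_force: [-1.8, -4.8, -21.0]
opening: 0.261
finger_force: 113.3
```

```bash
python3 st.py
```

```text
base [-0.4 -2.1 91.4] theta -0.016 D 59.4 pivot x at z32 0.6 F [  0.1  -5.1 -21. ] M [-1.18  0.15  0.  ]
```

Emit:
inch_along(steps=[0, -5.5, 0.4, -0.36, 0, 0, 0.1, 0, -11, 1.4, -0.72, 0, 0, 0.1])

```text
time: 28.75
eef_pos: [0.5385, 0.0744, 0.0909]
tcp_rot: [0.822, 0.562, 0.055, 0.082]
contact_force: [2.3, -8.0, -22.9]
opening: 0.259
finger_force: 113.1
```

```bash
python3 st.py
```

```text
base [-11.   -2.1  90.9] theta -0.198 D 60.1 pivot x at z32 0.8 F [  5.   -6.6 -22.9] M [-1.59  0.03 -0.36]
```

Emit:
inch_along(steps=[0, 5.6, -0.5, 0.36, 0, 0, 0.1, 0, 11.2, -0.4, 0.72, 0, 0, 0.1])

```text
time: 29.0
eef_pos: [0.5424, 0.0727, 0.0897]
tcp_rot: [0.826, 0.564, -0.003, -0.001]
contact_force: [-9.8, -0.0, -23.6]
opening: 0.263
finger_force: 113.0
```

```bash
python3 st.py; python3 bk.py l
```

```text
base [-6.8 -2.3 89.7] theta 0.004 D 57.7 pivot x at z32 -7.1 F [ -9.1  -3.6 -23.6] M [-0.69  2.02  0.01]
tang [[-0.5, 4.9], [0.7, 4.8], [0.2, 5.4], [-0.2, 5.5]] [1, 1, 1, 1]
shoulder [[-1.0, 3.1], [0.2, 2.5]] [1, 1]
base [[23.1, -4.7], [21.6, -4.1], [-20.7, 33.4]] [1, 1, 1]
BASE x,y mm,yaw(,z) [-9.883 -1.819 -0.424] res [  0.   -9.7  -6.8  19.8   9.2 -13. ]
BASE x,y mm,yaw(,z) [-9.437 -4.656 -0.42  -8.214] res [  1.6  -8.7  -8.   19.3   8.4 -13.9]
```

Scaled: -0.0012 m is -1.2, 0.013 m is 13, 0.18 rad is 0.72.

Emit:
inch_along(steps=[-1.2, 2, 2, 0, 0, 0, 0.1, -1.2, 7.5, 2.2, 0.36, 0, 0, 0.1, -1.2, 13, 3, 0.72, 0, 0, 0.1, -1.2, 7.5, 2.2, 0.36, 0, 0, 0.1, -1.2, 2, 2, 0, 0, 0, 0.1, -1.2, -3, 2.4, -0.36, 0, 0, 0.1, -1.2, -7.5, 3, -0.68, 0, 0, 0.1, -1.2, -3, 2.4, -0.36, 0, 0, 0.1, -1.2, 2, 2, 0, 0, 0, 0.1])

```text
time: 30.18
eef_pos: [0.5465, 0.0711, 0.0899]
tcp_rot: [0.826, 0.564, 0.0, 0.001]
contact_force: [-6.8, 1.6, -19.2]
opening: 0.262
finger_force: 113.9
```

```bash
python3 st.py
```

```text
base [-2.5 -2.2 89.9] theta -0.002 D 57.9 pivot x at z32 -2.3 F [ -6.9  -1.  -19.2] M [-0.38  1.57 -0.  ]
```

Emit:
inch_along(steps=[0, 5.5, 0.2, 0.36, 0, 0, 0.1, 0, 11, 0.9, 0.72, 0, 0, 0.1])

```text
time: 30.42
eef_pos: [0.557, 0.067, 0.0903]
tcp_rot: [0.823, 0.562, -0.051, -0.074]
contact_force: [-12.6, 2.5, -10.9]
opening: 0.257
finger_force: 114.6
```

```bash
python3 st.py
```

```text
base [ 8.8 -2.2 90.3] theta 0.18 D 59.2 pivot x at z32 -1.8 F [-12.7  -2.2 -10.9] M [-0.51  2.2   0.08]
```

Emit:
inch_along(steps=[0, -5.5, 0.2, -0.36, 0, 0, 0.1, 0, -11, 0.9, -0.72, 0, 0, 0.1])

```text
time: 30.68
eef_pos: [0.5489, 0.0701, 0.0905]
tcp_rot: [0.826, 0.564, 0.003, 0.005]
contact_force: [-4.1, -1.3, -18.9]
opening: 0.259
finger_force: 113.8
```

```bash
python3 st.py; python3 bk.py m; python3 mv.py m
```

```text
base [ 0.1 -2.3 90.5] theta -0.012 D 58.5 pivot x at z32 0.8 F [ -3.4  -2.7 -18.9] M [-0.51  0.84  0.03]
tang [[-0.5, 4.9], [0.7, 4.8], [0.2, 5.5], [-0.2, 5.5]] [1, 1, 1, 1]
shoulder [[-0.9, 3.2], [0.4, 2.6]] [1, 1]
base [[13.5, -5.3], [11.6, -5.0], [6.2, -4.1]] [1, 1, 1]
BASE x,y mm,yaw(,z) [ 3.614 -1.021 -0.01 ] res [-0.2  0.2  0.7  0.2 -0.7 -0.5]
BASE x,y mm,yaw(,z) [ 3.62  -1.042 -0.01  -1.557] res [-0.2  0.2  0.7  0.2 -0.7 -0.5]
rim px shift [-0.18 -1.18] cc 0.989
left px shift [-0.04 -1.08] cc 0.995
right px shift [-0.34 -1.04] cc 0.982
px per cm x,y,z [[-2.78, -1.65], [-2.87, 1.67], [-0.03, -3.26]]
```

Emit:
inch_along(steps=[0, -3, 0, 0, 0, 0, 0.1, 0, -8.5, 0, -0.36, 0, 0, 0.1, 0, -14, 0.5, -0.72, 0, 0, 0.1, 0, -8.5, 0, -0.36, 0, 0, 0.1, 0, -3, -0.3, 0, 0, 0, 0.1, 0, 2.5, -0.3, 0.36, 0, 0, 0.1, 0, 8, 0.2, 0.72, 0, 0, 0.1, 0, 2.5, -0.5, 0.36, 0, 0, 0.1, 0, -3, -0.8, 0, 0, 0, 0.1])

```text
time: 31.9
eef_pos: [0.5447, 0.0718, 0.09]
tcp_rot: [0.826, 0.563, 0.001, 0.002]
contact_force: [-3.7, -0.4, -22.0]
opening: 0.265
finger_force: 113.5
```

```bash
python3 st.py
```

```text
base [-4.3 -2.2 90. ] theta -0.005 D 58.0 pivot x at z32 -4.0 F [ -3.3  -1.8 -22. ] M [-0.39  0.92  0.02]
```

Emit:
inch_along(steps=[0, -5.5, 0.2, -0.36, 0, 0, 0.1, 0, -11, 0.9, -0.72, 0, 0, 0.1])

```text
time: 32.15
eef_pos: [0.5352, 0.0755, 0.089]
tcp_rot: [0.823, 0.561, 0.053, 0.078]
contact_force: [5.5, -2.8, -31.5]
opening: 0.264
finger_force: 112.2
```

```bash
python3 st.py
```

```text
base [-14.6  -2.3  89. ] theta -0.189 D 58.0 pivot x at z32 -3.7 F [  6.1  -0.6 -31.5] M [-0.25  0.41 -0.03]
```

Emit:
inch_along(steps=[0, 5.5, 0.2, 0.36, 0, 0, 0.1, 0, 11, 0.9, 0.72, 0, 0, 0.1])

```text
time: 32.4
eef_pos: [0.5398, 0.0734, 0.0881]
tcp_rot: [0.826, 0.563, -0.004, -0.004]
contact_force: [-9.6, 2.5, -19.8]
opening: 0.263
finger_force: 113.8
```

```bash
python3 st.py; python3 bk.py n
```

```text
base [-9.5 -2.5 88.1] theta 0.011 D 56.1 pivot x at z32 -10.1 F [ -9.9  -1.2 -19.8] M [-0.32  2.42 -0.01]
tang [[-0.5, 4.8], [0.7, 4.8], [0.2, 5.4], [-0.2, 5.6]] [1, 1, 1, 1]
shoulder [[-1.2, 3.1], [0.2, 2.5]] [1, 1]
base [[31.6, -4.7], [28.9, -3.2], [-21.8, 27.1]] [1, 1, 1]
BASE x,y mm,yaw(,z) [-10.234  -0.055  -0.455] res [ -2.1 -12.8  -8.   18.4  13.8  -6.2]
BASE x,y mm,yaw(,z) [ -8.509  -9.516  -0.444 -24.375] res [  2.9  -9.6 -11.7  16.9  11.4  -9.2]
```

```bash
python3 -c "
from h import *
w=load('w_m');n=load('w_n')
cr=lambda c:cv2.resize(c['pixels'][230:350,270:350,::-1],(400,600),interpolation=cv2.INTER_CUBIC)
cv2.imwrite('pics/c9.png',np.hstack([cr(w),cr(n)]))"
```

```text
(no output)
```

View pics/c9.png

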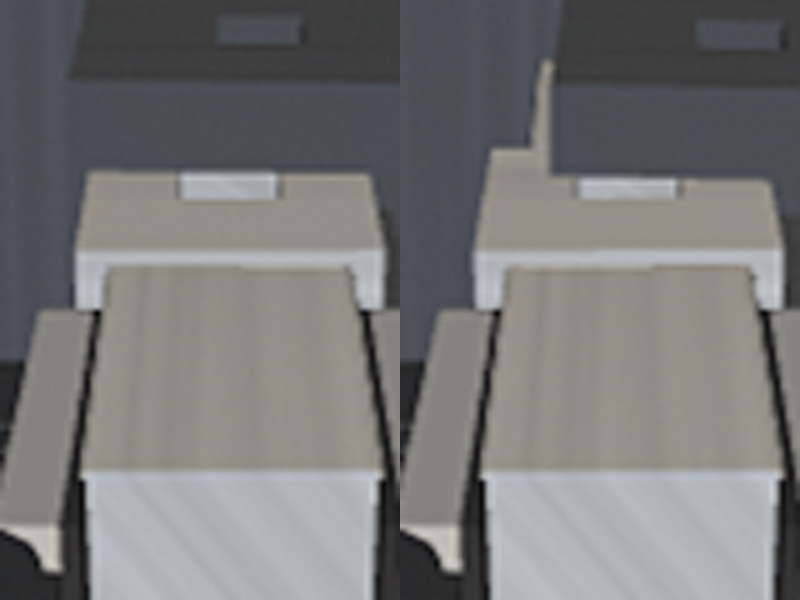

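The picture shows that in the last state (right) the block has slid about 12 mm towards −x in the fork, against about 3 mm in the left picture. The soft arm is letting it wander. I'll recentre it with little pull so the base stays heavy, then resume lifting.

Create off.py:
```python
# block offset in the fork: cheek edge vs block, from wrist picture (upright tool): track base with 2 cheek corners + tool pose
from h import *
import sys
b=cam('wrist','w_'+sys.argv[1]);s=ctrl.get_state();G=cv2.cvtColor(b['pixels'],cv2.COLOR_RGB2GRAY)
a=load('w_m');A=cv2.cvtColor(a['pixels'],cv2.COLOR_RGB2GRAY)
best=[]
for nm,(u,v,w,h) in {'bore':(300,226,45,22),'lug':(372,250,45,60)}.items():
    r=cv2.matchTemplate(G[v-16:v+h+16,u-50:u+w+50],A[v:v+h,u:u+w],cv2.TM_CCOEFF_NORMED);_,m,_,l=cv2.minMaxLoc(r);best.append((nm,l[0]-50,l[1]-16,round(m,2)))
print('TCP',w2b(s['eef_pos']).round(1),best,'block-base x ~',round(-3.4-0.52*best[0][1],1),'base x ~',round(w2b(s['eef_pos'])[0]+3.4+.52*best[0][1],1))
```

```text
(no output)
```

Emit:
inch_along(steps=[0, 2, 2, 0, 0, 0, 0.1, 0, 9, 4, 0.36, 0, 0, 0.1, 0, 15.5, 5, 0.72, 0, 0, 0.1, 0, 10, 4.2, 0.36, 0, 0, 0.1, 0, 4.5, 4, 0, 0, 0, 0.1, 0, -1, 4.2, -0.36, 0, 0, 0.1, 0, 4.5, 4, 0, 0, 0, 0.1])

```text
time: 33.33
eef_pos: [0.5457, 0.0716, 0.0866]
tcp_rot: [0.826, 0.564, -0.001, 0.0]
contact_force: [-8.0, 1.7, -19.1]
opening: 0.261
finger_force: 113.7
```

```bash
python3 st.py; python3 off.py o
```

```text
base [-3.4 -2.1 86.6] theta 0.0 D 54.6 pivot x at z32 -3.4 F [ -8.1  -1.3 -19.1] M [-0.43  1.92  0.01]
TCP [-1.7 -2.2 86.6] [('bore', 9, 3, 0.96), ('lug', 10, 5, 0.98)] block-base x ~ -8.1 base x ~ 6.3
```

Emit:
inch_along(steps=[0, 5.5, 0.2, 0.36, 0, 0, 0.1, 0, 11, 0.9, 0.72, 0, 0, 0.1, 0, 5.5, 0.2, 0.36, 0, 0, 0.1, 0, 0, 0, 0, 0, 0, 0.1])

```text
time: 33.88
eef_pos: [0.549, 0.0703, 0.0871]
tcp_rot: [0.826, 0.563, 0.001, 0.002]
contact_force: [-4.6, -0.1, -18.4]
opening: 0.264
finger_force: 114.0
```

```bash
python3 st.py; python3 off.py p; python3 mv.py p
```

```text
base [ 0.2 -2.1 87.1] theta -0.005 D 55.1 pivot x at z32 0.4 F [ -4.3  -1.8 -18.4] M [-0.42  1.21 -0.03]
TCP [-0.4 -2.  87.1] [('bore', 5, 2, 0.9), ('lug', 5, 4, 0.99)] block-base x ~ -6.0 base x ~ 5.6
rim px shift [-0.47 -1.62] cc 0.971
left px shift [-0.1 -1.4] cc 0.952
right px shift [-0.6  -1.53] cc 0.958
px per cm x,y,z [[-2.78, -1.65], [-2.87, 1.67], [-0.03, -3.26]]
```

```bash
python3 -c "
from h import *
print(np.round(ctrl.get_state()['qpos'],3))"; python3 st.py
```

```text
[-0.054  0.183  1.985 -0.004  0.966  0.32 ]
base [-0.2 -2.  87.2] theta -0.007 D 55.2 pivot x at z32 0.3 F [ -3.8  -1.2 -19.2] M [-0.45  1.07 -0.13]
```

Emit:
inch_along(steps=[0, 3, 0, 0.18, 0, 0, 0.1, 0, 6, 0, 0.36, 0, 0, 0.1, 0, 9, 0.2, 0.54, 0, 0, 0.1, 0, 12, 0.5, 0.72, 0, 0, 0.1, 0, 12, 0.5, 0.72, 0, 0, 0.1])

```text
time: 34.6
eef_pos: [0.5592, 0.0662, 0.0875]
tcp_rot: [0.823, 0.561, -0.052, -0.075]
contact_force: [-13.3, 2.5, -9.1]
opening: 0.264
finger_force: 115.1
```

```bash
python3 st.py
```

```text
base [11.2 -2.1 87.5] theta 0.183 D 56.5 pivot x at z32 0.9 F [-13.3  -2.5  -9.1] M [-0.49  2.39  0.08]
```

Emit:
inch_along(steps=[0, -2.5, 0, -0.18, 0, 0, 0.1, 0, -5, 0, -0.36, 0, 0, 0.1, 0, -7.5, 0.3, -0.54, 0, 0, 0.1, 0, -10, 0.5, -0.72, 0, 0, 0.1, 0, -10, 0.5, -0.72, 0, 0, 0.1])

```text
time: 35.22
eef_pos: [0.5501, 0.0698, 0.0881]
tcp_rot: [0.826, 0.564, 0.0, 0.001]
contact_force: [-7.1, 0.9, -15.7]
opening: 0.262
finger_force: 114.4
```

```bash
python3 st.py; python3 off.py q
```

```text
base [ 1.4 -2.2 88.1] theta -0.002 D 56.1 pivot x at z32 1.5 F [ -6.9  -1.8 -15.7] M [-0.48  1.82 -0.01]
TCP [ 1.4 -2.2 88.1] [('bore', 2, 2, 0.95), ('lug', 3, 3, 0.99)] block-base x ~ -4.4 base x ~ 5.9
```

Emit:
inch_along(steps=[0, -3, -0.3, -0.18, 0, 0, 0.1, 0, -5.8, -0.3, -0.36, 0, 0, 0.1, 0, -8.4, -0.2, -0.54, 0, 0, 0.1, 0, -11, 0.1, -0.72, 0, 0, 0.1, 0, -11, 0.1, -0.72, 0, 0, 0.1])

```text
time: 35.9
eef_pos: [0.541, 0.0732, 0.0873]
tcp_rot: [0.823, 0.561, 0.052, 0.076]
contact_force: [-0.8, 0.8, -20.8]
opening: 0.262
finger_force: 113.6
```

```bash
python3 st.py
```

```text
base [-8.4 -2.2 87.3] theta -0.185 D 56.3 pivot x at z32 2.0 F [ -1.    0.4 -20.8] M [-0.2   1.46 -0.08]
```

Emit:
inch_along(steps=[0, 2.5, -0.1, 0.18, 0, 0, 0.1, 0, 5, 0, 0.36, 0, 0, 0.1, 0, 7.5, 0.2, 0.54, 0, 0, 0.1, 0, 10.5, 0.4, 0.72, 0, 0, 0.1, 0, 10.5, 0.4, 0.72, 0, 0, 0.1])

```text
time: 36.52
eef_pos: [0.5508, 0.0694, 0.0893]
tcp_rot: [0.826, 0.563, 0.0, 0.001]
contact_force: [-7.3, 1.1, -16.0]
opening: 0.265
finger_force: 114.5
```

```bash
python3 st.py; python3 off.py r
```

```text
base [ 2.1 -2.3 89.3] theta -0.002 D 57.3 pivot x at z32 2.3 F [ -7.2  -1.7 -16. ] M [-0.32  1.65 -0.01]
TCP [ 2.1 -2.2 89.3] [('bore', 1, 1, 0.97), ('lug', 1, 2, 0.99)] block-base x ~ -3.9 base x ~ 6.0
```

Slow swings work: about 1 mm per half swing with the base still. I'll keep to this.

Emit:
inch_along(steps=[0, 2.6, -0.1, 0.18, 0, 0, 0.1, 0, 5.2, 0, 0.36, 0, 0, 0.1, 0, 7.7, 0.1, 0.54, 0, 0, 0.1, 0, 10.3, 0.4, 0.72, 0, 0, 0.1, 0, 10.3, 0.3, 0.72, 0, 0, 0.1, 0, 7.7, -0.2, 0.54, 0, 0, 0.1, 0, 5.2, -0.6, 0.36, 0, 0, 0.1, 0, 2.6, -0.9, 0.18, 0, 0, 0.1, 0, 0, -1.1, 0, 0, 0, 0.1])

```text
time: 37.7
eef_pos: [0.5512, 0.0692, 0.0904]
tcp_rot: [0.826, 0.564, 0.002, 0.003]
contact_force: [-3.7, 0.5, -19.5]
opening: 0.26
finger_force: 114.1
```

```bash
python3 st.py
```

```text
base [ 2.6 -2.3 90.4] theta -0.007 D 58.4 pivot x at z32 3.0 F [ -3.7  -0.9 -19.5] M [-0.36  1.07  0.02]
```

Emit:
inch_along(steps=[0, -2.6, -0.1, -0.18, 0, 0, 0.1, 0, -5.2, 0, -0.36, 0, 0, 0.1, 0, -7.9, 0.1, -0.54, 0, 0, 0.1, 0, -10.5, 0.4, -0.72, 0, 0, 0.1, 0, -10.5, 0.3, -0.72, 0, 0, 0.1, 0, -7.9, -0.2, -0.54, 0, 0, 0.1, 0, -5.2, -0.6, -0.36, 0, 0, 0.1, 0, -2.6, -0.9, -0.18, 0, 0, 0.1, 0, 0, -1.1, 0, 0, 0, 0.1, 0, 0, -1.1, 0, 0, 0, 0.1])

```text
time: 38.95
eef_pos: [0.5516, 0.069, 0.0917]
tcp_rot: [0.826, 0.563, 0.001, 0.002]
contact_force: [-5.7, -0.4, -17.2]
opening: 0.26
finger_force: 114.3
```

```bash
python3 st.py; python3 off.py s
```

```text
base [ 3.  -2.3 91.7] theta -0.005 D 59.7 pivot x at z32 3.3 F [ -5.2  -2.5 -17.2] M [-0.51  1.19  0.  ]
TCP [ 3.  -2.3 91.7] [('bore', -1, -1, 0.96), ('lug', -2, 0, 0.98)] block-base x ~ -2.9 base x ~ 5.9
```

Scaled: 0.0107 m is 10.7, 0.0054 m is 5.4, 0.18 rad is 0.72.

Emit:
inch_along(steps=[0, 2.7, -0.1, 0.18, 0, 0, 0.1, 0, 5.4, 0, 0.36, 0, 0, 0.1, 0, 8, 0.1, 0.54, 0, 0, 0.1, 0, 10.7, 0.4, 0.72, 0, 0, 0.1, 0, 10.7, 0.3, 0.72, 0, 0, 0.1, 0, 8, -0.2, 0.54, 0, 0, 0.1, 0, 5.4, -0.6, 0.36, 0, 0, 0.1, 0, 2.7, -0.9, 0.18, 0, 0, 0.1, 0, 0, -1.2, 0, 0, 0, 0.1])

```text
time: 40.12
eef_pos: [0.5519, 0.0687, 0.0927]
tcp_rot: [0.826, 0.564, 0.002, 0.004]
contact_force: [-2.6, -0.9, -22.2]
opening: 0.261
finger_force: 113.8
```

```bash
python3 st.py
```

```text
base [ 3.4 -2.5 92.7] theta -0.01 D 60.7 pivot x at z32 4.1 F [ -2.1  -1.8 -22.2] M [-0.53  0.59  0.01]
```

Emit:
inch_along(steps=[0, -2.7, -0.1, -0.18, 0, 0, 0.1, 0, -5.4, 0, -0.36, 0, 0, 0.1, 0, -8.1, 0.1, -0.54, 0, 0, 0.1, 0, -10.8, 0.4, -0.72, 0, 0, 0.1, 0, -10.8, 0.3, -0.72, 0, 0, 0.1, 0, -8.1, -0.2, -0.54, 0, 0, 0.1, 0, -5.4, -0.6, -0.36, 0, 0, 0.1, 0, -2.7, -0.9, -0.18, 0, 0, 0.1, 0, 0, -1.2, 0, 0, 0, 0.1])

```text
time: 41.25
eef_pos: [0.5518, 0.0688, 0.0943]
tcp_rot: [0.826, 0.564, 0.001, 0.003]
contact_force: [-3.9, -2.5, -19.3]
opening: 0.259
finger_force: 114.1
```

```bash
python3 st.py
```

```text
base [ 3.3 -2.4 94.3] theta -0.006 D 62.3 pivot x at z32 3.7 F [ -2.8  -3.7 -19.3] M [-0.75  0.72 -0.12]
```

Emit:
inch_along(steps=[0, 2.8, -0.1, 0.18, 0, 0, 0.1, 0, 5.6, 0, 0.36, 0, 0, 0.1, 0, 8.3, 0.1, 0.54, 0, 0, 0.1, 0, 11.1, 0.4, 0.72, 0, 0, 0.1, 0, 11.1, 0.3, 0.72, 0, 0, 0.1, 0, 8.3, -0.2, 0.54, 0, 0, 0.1, 0, 5.6, -0.6, 0.36, 0, 0, 0.1, 0, 2.8, -0.9, 0.18, 0, 0, 0.1, 0, 0, -1.2, 0, 0, 0, 0.1])

```text
time: 42.38
eef_pos: [0.5564, 0.0692, 0.1007]
tcp_rot: [0.826, 0.564, 0.008, 0.008]
contact_force: [-0.6, -0.7, -3.3]
opening: 0.261
finger_force: 116.4
```

```bash
python3 st.py; python3 off.py t
```

```text
base [  7.5  -0.4 100.7] theta -0.023 D 68.7 pivot x at z32 9.1 F [-0.3 -0.9 -3.3] M [-0.27 -0.03 -0.06]
TCP [  6.3  -0.4 100.4] [('bore', -10, -3, 0.9), ('lug', -14, -5, 0.94)] block-base x ~ 1.8 base x ~ 4.5
```

The block is free: the wrist now carries only its weight. I lift straight up out of the fork.

Scaled: -0.02 m is -20, -0.014 m is -14.

Emit:
inch_along(steps=[0, 0, -1, 0, 0, 0, 0.1, 0, 0, -3, 0, 0, 0, 0.1, 0, 0, -8, 0, 0, 0, 0.1, 0, 0, -14, 0, 0, 0, 0.1, 0, 0, -20, 0, 0, 0, 0.1])

```text
time: 43.05
eef_pos: [0.5515, 0.0694, 0.1159]
tcp_rot: [0.826, 0.564, 0.003, 0.004]
contact_force: [-0.5, -0.3, -2.6]
opening: 0.261
finger_force: 116.5
```

```bash
python3 st.py
```

```text
base [  2.9  -2.  115.9] theta -0.01 D 83.9 pivot x at z32 3.7 F [-0.3 -0.5 -2.6] M [-0.01  0.02  0.03]
```

Emit:
inch_along(steps=[0, 0, -7, 0, 0, 0, 0.1, 0, 0, -14, 0, 0, 0, 0.1, 0, 0, -20, 0, 0, 0, 0.1, 0, 0, -24, 0, 0, 0, 0.1, 0, 0, -24, 0, 0, 0, 0.1, 0, 0, -24, 0, 0, 0, 0.1])

```text
time: 43.8
eef_pos: [0.5509, 0.0696, 0.1391]
tcp_rot: [0.826, 0.564, 0.003, 0.004]
contact_force: [-0.4, 0.6, -2.3]
opening: 0.263
finger_force: 116.5
```

```bash
python3 st.py; python3 mv.py u; python3 -c "
from h import *
w=cam('wrist','w_u');c=load('s_u')
def cr(c,u,v,W,H,o): return cv2.resize(c['pixels'][v:v+H,u:u+W,::-1],o,interpolation=cv2.INTER_CUBIC)
cv2.imwrite('pics/c10.png',np.hstack([cv2.resize(w['pixels'][180:480,180:460,::-1],(400,430)),cr(c,260,210,110,110,(400,430))]))
print(R.from_quat(ctrl.get_state()['tcp_rot']).apply([0,0,1]).round(4))"
```

```text
base [  2.2  -2.1 139.1] theta -0.009 D 107.1 pivot x at z32 3.2 F [-0.6  0.4 -2.3] M [ 0.02 -0.01 -0.02]
rim px shift [-0.5  -1.63] cc 0.997
left px shift [-0.13 -1.42] cc 0.952
right px shift [-0.7 -1.5] cc 0.997
px per cm x,y,z [[-2.78, -1.65], [-2.87, 1.67], [-0.03, -3.26]]
[ 0.0087 -0.0036 -1.    ]
```

View pics/c10.png

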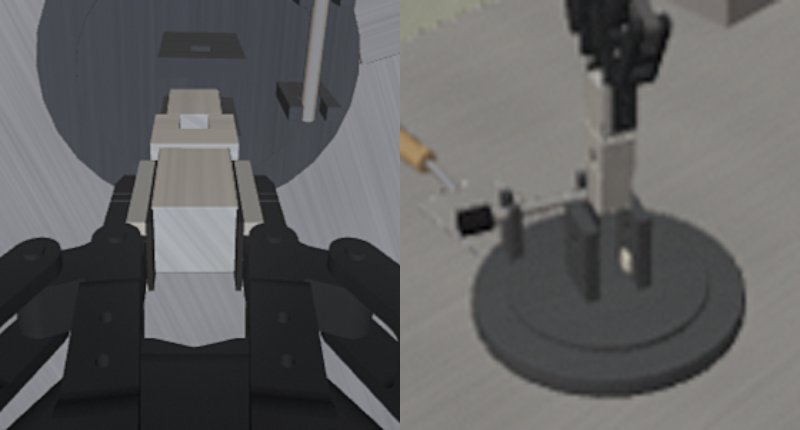

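The last picture shows the block hanging upright just above the cheek tops, the white pads bare in the fork, and the pin still lying in the rest. I'll add a few millimetres of clearance, straighten by 0.009 rad, settle and hand in.

Careful with the scale: shifts go in mm and turns go in units of 0.25 rad. That gives: -0.005 m is -5, -0.003 m is -3, 0.009 rad is 0.036.

Emit:
inch_along(steps=[0, 0, -3, 0.02, 0, 0, 0.1, 0, 0, -5, 0.036, 0, 0, 0.1, 0, 0, -5, 0.036, 0, 0, 0.1, 0, 0, -5, 0.036, 0, 0, 0.1, 0, 0, -5, 0.036, 0, 0, 0.1, 0, 0, -5, 0.036, 0, 0, 0.1])

```text
time: 44.65
eef_pos: [0.551, 0.0696, 0.1443]
tcp_rot: [0.826, 0.564, 0.0, 0.0]
contact_force: [0.2, 0.2, -2.4]
opening: 0.262
finger_force: 116.5
```

```bash
python3 st.py; python3 -c "
from h import *
s=cam('side','s_v');p=proj(s,[b2w([2.2,-2.1+y,z]) for z in (74,78,83) for y in (12,-12)]);print(p.round(1).tolist())
g=s['pixels'].astype(int).sum(2)//3;u=int(p[2:4,0].mean());print(u,[(v,g[v,u-1:u+2].tolist()) for v in range(250,276)]);print(np.abs(ctrl.get_state()['dq']).max())"
```

```text
base [  2.3  -2.  144.3] theta -0.001 D 112.3 pivot x at z32 2.4 F [ 0.1  0.2 -2.4] M [-0.01  0.03  0.  ]
[[314.0, 265.9], [323.0, 263.7], [314.0, 264.5], [323.0, 262.3], [313.9, 262.8], [323.0, 260.6]]
318 [(250, [96, 96, 97]), (251, [95, 97, 97]), (252, [96, 97, 98]), (253, [97, 97, 98]), (254, [97, 98, 97]), (255, [97, 96, 97]), (256, [96, 96, 96]), (257, [95, 95, 96]), (258, [95, 95, 96]), (259, [96, 96, 94]), (260, [95, 96, 97]), (261, [95, 95, 100]), (262, [81, 93, 95]), (263, [68, 77, 74]), (264, [69, 68, 63]), (265, [71, 70, 65]), (266, [71, 71, 64]), (267, [70, 72, 66]), (268, [70, 70, 65]), (269, [71, 69, 65]), (270, [70, 71, 65]), (271, [70, 71, 64]), (272, [72, 72, 64]), (273, [71, 70, 64]), (274, [73, 72, 62]), (275, [71, 71, 62])]
0.0012900230020641127
```

```bash
python3 -c "
from plant import ctrl
print(ctrl.sign_off())"
```

```text
the job is handed in; nothing more can be done
None
```

The job is handed in at about 45 s: the pin lies released in its rest and the freed block is held upright and still about 9 mm above the fork, but I pulled too hard early on and the base slid on the table, ending about 6 mm from where it started.

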